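Load the table grill and set its heat lever

ROBOT

A 6-joint arm with a two-finger parallel gripper is mounted at the origin on the work surface. World frame = base frame: x ahead of the robot, y to its left, z up, the work surface at z = 0. Lengths are in m, angles in degrees, forces in N, time in s.
With the tool pointing down it reaches from about 0.25 to 0.725 m from the base axis. Payload 9.7 kg.
Tool frame: the origin (TCP) lies where the fingers leave the gripper's body, on its centre line; the fingertips stand 73 mm ahead of it and the grasp point (between the pads) lies 54 mm ahead of it; z points along the fingers, y is the line along which they close (so a half turn about z gives the same grasp; the last joint's range is limited). The gripper opens to 85 mm and grips with 20 to 120 N. Pads are 22 mm wide; open, the fingers measure 114 mm over their backs; the gripper's body (76 mm by 85 mm) begins 54 mm behind the grasp point. The pads swing forward as they close: fully open they stand 13 mm farther back than shut.
Start: joints at [-69.328, 4.979, 10.078, 95.1, 0, 90], TCP at [0.194, -0.515, 0.304] pointing down, gripper open.
Joint ranges: [-179.16, 179.16], [-48.56, 103.87], [-65.8, 70.77], [-126.05, 130.52], [-82.76, 87.17], [-180, 180]. Speed limits (degrees/s): [127.2, 127.2, 147.25, 180, 180, 180].

INTERFACE

Orientations are given as [roll, pitch, yaw] about the fixed x, y, z axes, in that order (R = Rz(yaw) Ry(pitch) Rx(roll)).
In Python, from workcell import sensors, imaging, bot gives the robot as it stands.
- The arm moves only by the tool apply_moves, never from a script. Its argument "rows" is a list of rows, each a list of 3 entries, a list of its own where there are three numbers: the shift along the tool's x, y, z in units of 10 cm (1.0 is 10 cm), then the turn, a rotation vector about the tool's x, y, z in units of 30 degrees (1.0 is 30 degrees), then the opening, from 0 (shut) to 1 (fully open). A call has 1 to 20 rows; each row is the pose to reach, as a shift and turn from the pose commanded when the call began, along the tool's axes at that moment; what a row does not reach only later rows make up. A row lasts 1/10 s, in which the tool goes at most 50 mm and 8.59 degrees, less where a joint would pass 70% of its speed; a pose out of reach is approached as far as the arm can. A call with a number of a shift or a turn outside -1 to 1 is refused whole. A call with a gripper value outside its range is refused whole. The fingers move at their own pace and stop on an object; "force" is the grip in N (left out, the last holds). Time passes only in rows, so rows that repeat a pose let the fingers close. It gives the time, the measured TCP pose, the force, the opening and the grip force at its end, in the units of the state.
- sensors.get_obs(): the state, without advancing time (a new reading comes with each control period).
- imaging.camera(name): name is "scene" or "side" or "wrist"; returns (picture, depth): 420x560x3 uint8, red, green, blue; 420x560 float32, m along the optical axis (not along the pixel's ray), 0 where there is no reading.
- imaging.get_calibration(name): a dict with "intrinsics" (3x3 intrinsics, pixels), "world_from_camera" (4x4, takes a point from camera to world coordinates). Camera axes: x right, y down, z forward; pixel columns grow to the right and rows downward; lengths in m; the calibration is good to about 2 mm. A picture is of the moment at which its call begins: read the wrist's pose just before it. get_calibration takes no time and is no camera call; for the wrist camera it gives the pose at the moment of the call.
- bot.job_done(): hands the job in; it is judged then, once.
The state is a dict: "time": time; "q": joint angles; "qd": joint speeds; "joint_efforts": joint torques, N m; "ee_pos": TCP position; "tcp_rot": TCP orientation; "wrist_force": force on the tool from outside, world axes, zero at the start; "torque": the same for the moment, N m; "opening": finger opening in m; "grasp_force": force on a finger pad.
Only numpy, scipy, OpenCV 4.12 (cv2) and the standard library are available. Lean on these libraries where they do the work, as an engineer would, in place of code of your own. Each camera call takes 0.05 s, during which the arm holds its last target. There are 200 camera calls.

TASK

Get the table grill heating its pans: first turn the heat lever on the control box fully back to its off stop, leave it off while you load, then pull up the spring knob on the grill, slide the pan guard to its other hole and let the pin snap in. Slide every loose pan that is on the table flat under the glass top, each into a bay of its own with the handle sticking out, until it is home against the back stop, then pull the knob again and bring the guard back to its first hole, snapped in, so that it holds the pans. Finally swing the heat lever all the way to its far end to ignite, then set it back in line with the marker tab on the control box; leave the other tableware where it stands.

Things in the scene. Friction and masses are not known exactly. Their poses are not given: they have to be found in the camera images.
- grill: table grill, fixed: glass plate 100 deep (x) x 316 wide (y), underside 62 and top 72 mm above the table, on four upright walls 8 thick at y = -150, -50, 50, 150 (x -48 to 35): three bays 92 wide, centred at y = -100, 0, 100, open at the front (-x, to the robot). Bay floor = bare table. Origin: on the table under the glass's centre; x points into the bays, z up
- back_stop (a point): foot of the back stop's face, in the middle bay, at grill x = 35 mm, z = 0; axes as the grill's. The stop runs behind all three bays; a pan that is home has its origin 33 mm before this face, at grill x = 2
- guard (a joint): position in m of the pan guard along the grill's +y. 0 = first hole, closed: each tooth stands 24 mm to the +y side of a bay's centre and bars a tray but clears a handle. 0.026 = other hole, open: teeth in front of the walls. Starts at 0. Friction 1 N, travel -0.004 to 0.030, play in a hole about 1.5 mm either way
- guard_bar (a point): centre of the top of the guard, a black bar 300 long on the grill's front edge (grill x -64 to -52 mm, top 92 mm above the table), with three hanging teeth 10 wide reaching down to 12 mm above the table; moves with the guard; y along the bar
- plunger (a joint): the guard's spring plunger, m: 0 = pin fully down in a hole, grows as the knob is pulled up, at most 0.014. The pin clears the strip from 0.008 up. Spring: 4 N at 0, 8 N at 0.010, drives it down; let go between the holes it rides on the strip at about 0.008. Its round tip finds a hole from about 2 mm off. Moves sideways with the guard
- plunger_grip (a point): point on the axis of the plunger knob at the height to grip: an upright steel cylinder 26 in diameter, from 20 below this point to 16 above it, on the guard at grill x = -42, y = guard value, 118 above the table (plunger at 0). The guard's flange lies 27 below this point
- lever (a joint): heat lever on the control box; rad, 0 = off stop (against a steel peg at the end of the swing), grows counter-clockwise seen from above, to the far end at 1.4 (ignite). Turns about an upright axis, about 0.12 N m friction, stays where it is left
- lever_grip (a point): point on the lever's upright round black knob (20 in diameter, from 24 below this point to 16 above it), 80 from the pivot axis and 87 above the table; the axes turn with the lever: its x axis points from the knob to the pivot, z up
- lever_pivot (a point): where the lever's upright axis meets the top face of the control box (grey box 150 x 140, 45 high), 45 above the table; the axes turn with the lever (x from knob to pivot). The box stands to the left or to the right of the grill
- marker (a joint): marker tab, a flat aluminium bar 50 x 8 x 5 lying radially on the control box under the lever's swing; rad, on the lever's own scale: the lever is in line with it when joint lever has the same value. Stiff, does not move
- marker_tip (a point): outer end of the marker tab, 105 from the lever's axis, 51 above the table; its x axis points to the pivot axis
- pan1: dark-steel pan: open tray 66 long (x) x 80 wide (y) x 24 mm high, walls 4, and a wooden handle 14 wide along -x from x = -33 to -150, its underside at z = 16, top at z = 32; a foot 12 x 12 under the handle at x = -85 keeps it level. Grip at x = -122, z = 24. About 220 g, balance near x = -55. Origin: tray's underside centre. None if absent (2 or 3 are there)
- pan2: pan just like pan1: same sizes, origin and axes; None if absent
- pan3: pan just like pan1: same sizes, origin and axes; None if absent
- lid_rest: red ceramic lid rest, disc 124 in diameter, 34 high, on the other side of the grill from the control box; leave alone. Origin: underside centre
- spoon_cup: white cup of four steel spoons, 76 in diameter, 180 high over the spoons; leave alone. Origin: underside centre
- glass_dish: clear glass dish 120 in diameter, 45 high; leave alone. Origin: underside centre
- sauce: amber sauce bottle 60 in diameter, 160 high; leave alone. Origin: underside centre
- rice_bowl: white bowl 110 in diameter, 50 high; leave alone. Origin: underside centre
- tong: green silicone tong 170 x 40, 8 high, lying on the glass top of the grill, 72 above the table; leave alone. Origin: underside centre
Things that resemble listed ones, but are neither listed nor needed, are in the scene too. What is shaped like the pan3 but purple is not meant.

How it is judged (in metres and radians):
On the way, in this order (a step that is already met when the one before it is completed fails the run):
1. the heat lever is turned back to its off stop (value of joint lever below 0.08 rad), for 0.2 s.
2. with the lever off, the pan guard is in its other hole with the pin snapped down (value of joint lever below 0.08 rad and value of joint guard above 0.022 m and value of joint plunger below 0.003 m), for 0.2 s.
3. with the lever off and the guard open, every pan is home in a bay (all of step 2 and x of pan1 in the frame of grill between -0.008 and 0.012 m and y of pan1 in the frame of grill between -0.15 and 0.15 m and z of each of pan1, pan2, pan3 in the frame of grill below 0.01 m and angle between the x axis of each of pan1, pan2, pan3 and the x axis of grill, either way round below 0.17 rad and x of pan2 in the frame of grill between -0.008 and 0.012 m and y of pan2 in the frame of grill between -0.15 and 0.15 m and x of pan3 in the frame of grill between -0.008 and 0.012 m and y of pan3 in the frame of grill between -0.15 and 0.15 m), for 0.2 s.
4. with the lever off and the pans home, the guard is back in its first hole with the pin snapped down (value of joint lever below 0.08 rad and value of joint guard between -0.0045 and 0.004 m and value of joint plunger below 0.003 m and x of pan1 in the frame of grill between -0.008 and 0.012 m and y of pan1 in the frame of grill between -0.15 and 0.15 m and z of each of pan1, pan2, pan3 in the frame of grill below 0.01 m and angle between the x axis of each of pan1, pan2, pan3 and the x axis of grill, either way round below 0.17 rad and x of pan2 in the frame of grill between -0.008 and 0.012 m and y of pan2 in the frame of grill between -0.15 and 0.15 m and x of pan3 in the frame of grill between -0.008 and 0.012 m and y of pan3 in the frame of grill between -0.15 and 0.15 m), for 0.2 s.
5. with the guard closed, the lever is swung to the far end of its travel to ignite (value of joint lever above 1.3 rad and value of joint guard between -0.0045 and 0.004 m and value of joint plunger below 0.003 m), for 0.1 s.
At the end, for the whole second after the job is handed in: Every pan lies flat under the glass within 10 mm of the back stop and within 0.17 rad of straight, at rest; the guard is in its first hole (within 4 mm) with the pin down (within 3 mm); the heat lever is at rest within 0.07 rad of the marker tab (value of joint guard between -0.0045 and 0.004 m and value of joint plunger below 0.003 m and x of pan1 in the frame of grill between -0.008 and 0.012 m and y of pan1 in the frame of grill between -0.15 and 0.15 m and z of each of pan1, pan2, pan3 in the frame of grill below 0.01 m and angle between the x axis of each of pan1, pan2, pan3 and the x axis of grill, either way round below 0.17 rad and x of pan2 in the frame of grill between -0.008 and 0.012 m and y of pan2 in the frame of grill between -0.15 and 0.15 m and x of pan3 in the frame of grill between -0.008 and 0.012 m and y of pan3 in the frame of grill between -0.15 and 0.15 m and linear speed of each of pan1, pan2, pan3 below 0.02 m/s and angle between the x axis of lever_grip and the x axis of marker_tip, either way round below 0.07 rad and value of joint lever below 1.45 rad and velocity of joint lever between -0.05 and 0.05 rad/s); the robot touches nothing.
It fails at once if a piece of other tableware (lid rest, spoon cup, dish, bottle, bowl, tong) is pushed more than 40 mm or tipped over (distance of any of lid_rest, spoon_cup, glass_dish, sauce, rice_bowl, tong from where it was at the start of the episode above 0.04 m or angle between any of lid_rest, spoon_cup, glass_dish, sauce, rice_bowl, tong's own z axis and vertical above 0.6 rad).
Of pan1, pan2, pan3 only 2 to 3 are there at a start; the rules pass over those that are not, and their reading is None.
At some moment in a run one of pan1, pan2, pan3 may be knocked a few centimetres aside while the robot is not near it.
Once in a run the grip may slacken for a moment while it holds something.
It also fails if it takes over 210 s, if anything falls off the work surface, if the arm or the gripper's body presses on something with over 40 N, if the wrist force passes 120 N, or if a joint passes its speed limit or range.

## Working session

There is one attempt and no reset: what is moved stays moved. The work goes in short steps, Python scripts to look and compute and a tool call to move; the robot and the scene stay as the last step left them, time stands still between calls to the robot, and variables do not carry over. Pictures are saved under pics/ and viewed, at most 14 in all, crops included, and the job is handed in when it is done.

Besides the shell and the picture viewer there is one more tool, called after ">>>" in YAML: its name, and indented under it one key for each argument. apply_moves: Moves the arm, as the interface text tells. Its arguments: {"type":"object","properties":{"rows":{"type":"array"},"force":{"type":"number"}},"required":["rows"]}

```bash
mkdir -p pics
cat > h.py <<'E'
import numpy as np, cv2
from workcell import sensors, imaging, bot
from scipy.spatial.transform import Rotation as R
def shot(n):
    K=imaging.get_calibration(n); p,d=imaging.camera(n)
    np.savez(f'{n}.npz',p=p,d=d,K=K['intrinsics'],T=K['world_from_camera'])
    return p,d
def load(n): return np.load(f'{n}.npz')
def cloud(n):
    z=load(n); d=z['d']; K=z['K']; v,u=np.mgrid[:d.shape[0],:d.shape[1]]
    P=np.stack([(u-K[0,2])/K[0,0]*d,(v-K[1,2])/K[1,1]*d,d],-1)
    W=P@z['T'][:3,:3].T+z['T'][:3,3]; W[d==0]=np.nan
    return W,z['p']
def save(p,f): cv2.imwrite('pics/'+f,cv2.cvtColor(p,cv2.COLOR_RGB2BGR))
def st():
    s=sensors.get_obs(); print({k:np.round(s[k],3).tolist() for k in ('time','q','ee_pos','tcp_rot','wrist_force','opening','grasp_force')}); return s
E
python3 - <<'E'
from h import *
st()
for n in ('scene','side'):
    p,d=shot(n); save(cv2.resize(p,(784,588)),n+'0.png'); print(load(n)['T'].round(2))
E
```

```text
{'time': 0.0, 'q': [-69.328, 5.011, 10.032, 95.098, -0.0, 90.003], 'ee_pos': [0.194, -0.514, 0.303], 'tcp_rot': [-179.923, 0.0, 20.67], 'wrist_force': [0.095, -0.139, 0.522], 'opening': 0.085, 'grasp_force': 0.0}
[[-0.75  0.55 -0.36  1.07]
 [ 0.66  0.62 -0.43  0.66]
 [-0.01 -0.56 -0.83  1.37]
 [ 0.    0.    0.    1.  ]]
[[-0.95 -0.19  0.24  0.17]
 [-0.3   0.53 -0.79  1.14]
 [ 0.02 -0.82 -0.57  0.9 ]
 [ 0.    0.    0.    1.  ]]
```

View pics/scene0.png

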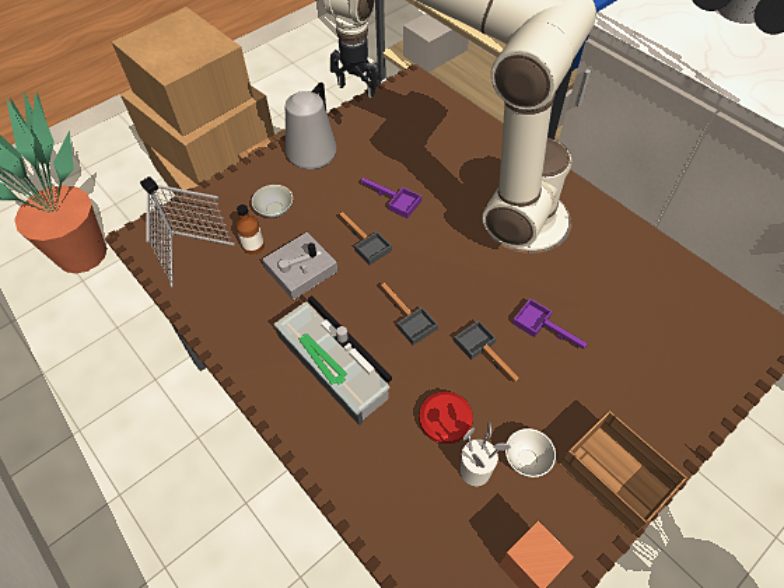

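View pics/side0.png

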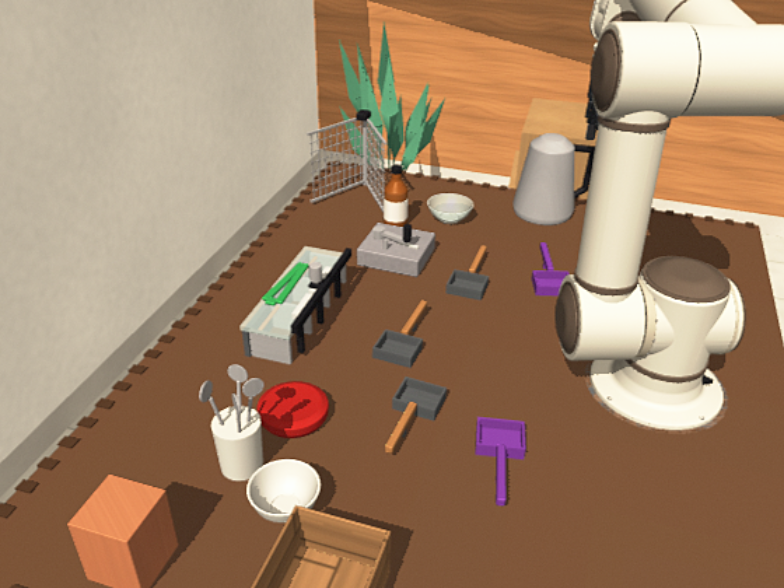

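The pictures show three dark pans: scene (372,247), (416,323) and (475,338). The grill is at (332,355), the control box with lever at (300,263), and the marker on the box. Next I'll make an orthographic map.

Run:
```python
from h import *
im=np.zeros((600,800,3),np.uint8); zb=np.full((600,800),-1.)
# 1.25mm/px: col -> y from +0.45 (left) to -0.55 ; row -> x from 0.85 top to 0.10
for n in ('scene','side'):
    W,p=cloud(n); W=W.reshape(-1,3); c=p.reshape(-1,3)
    ok=np.isfinite(W[:,0])&(W[:,2]<0.25)&(W[:,2]>-.02); W=W[ok];c=c[ok]
    r=((0.85-W[:,0])/.00125).astype(int); q=((0.45-W[:,1])/.00125).astype(int)
    for dr in(0,1):
     for dq in (0,1):
      ok=(r>=0)&(r<599)&(q>=0)&(q<799); 
      for i in np.flatnonzero(ok):
        if W[i,2]>zb[r[i]+dr,q[i]+dq]: zb[r[i]+dr,q[i]+dq]=W[i,2]; im[r[i]+dr,q[i]+dq]=c[i]
for k in range(0,800,80): cv2.putText(im,f'{.45-k*.00125:.2f}',(k,10),0,.35,(255,255,0)); im[::4,k]=255
for k in range(0,600,80): cv2.putText(im,f'{.85-k*.00125:.2f}',(0,k+10),0,.35,(255,255,0)); im[k,::4]=255
save(im,'ortho.png'); np.save('zb.npy',zb); np.save('im.npy',im)
```

```text
(no output)
```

View pics/ortho.png

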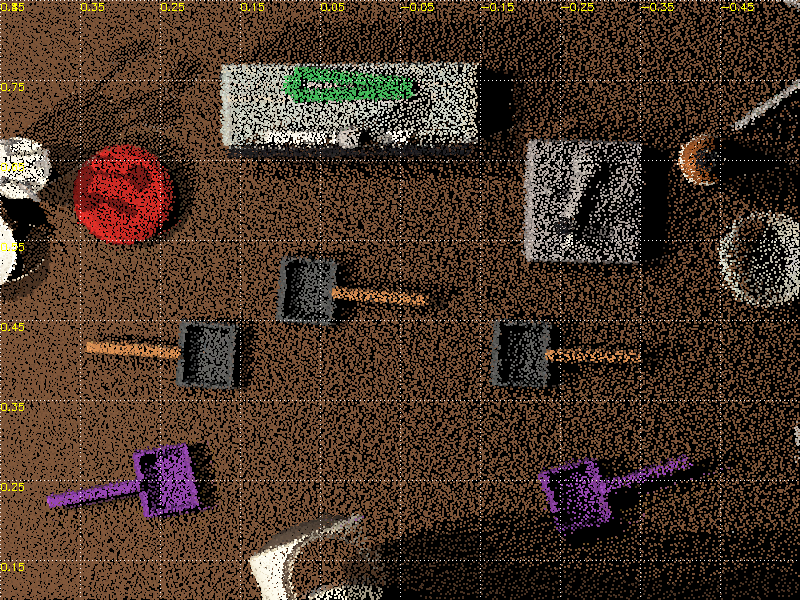

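Ortho map: grill centre about (0.72, 0.012), three grey pans at (0.485, 0.065), (0.405, 0.19) and (0.41, -0.2), all with handles sideways. The control box is on the right with its knob near (0.565, -0.256). Next I'll refine these.

Run:
```python
from h import *
A=[];C=[]
for n in ('scene','side'):
    W,p=cloud(n); A.append(W.reshape(-1,3)); C.append(p.reshape(-1,3).astype(int))
for W,c,n in zip(A,C,('scene','side')):
    print(n)
    x,y,z=W.T; r,g,b=c.T
    dark=(c.max(1)<60)
    m=dark&(abs(z-.092)<.006)&(x>.63)&(x<.69)&(abs(y)<.2)
    if m.sum()>20:
        P=W[m]; rc=cv2.minAreaRect((P[:,:2]*1000).astype(np.float32)); print('guard',m.sum(),rc, np.polyfit(P[:,1],P[:,0],1), P[:,1].min(),P[:,1].max())
    m=(abs(z-.072)<.005)&(x>.66)&(x<.79)&(abs(y)<.2); P=W[m]
    print('glass',m.sum(),cv2.minAreaRect((P[:,:2]*1000).astype(np.float32)))
    m=(abs(z-.045)<.004)&(x>.5)&(x<.7)&(y<-.18)&(y>-.38); P=W[m]
    print('box',m.sum(),cv2.minAreaRect((P[:,:2]*1000).astype(np.float32)), np.median(P[:,2]))
    m=(z>.09)&(x>.5)&(x<.7)&(y<-.18)&(y>-.36); P=W[m]
    print('levertop',m.sum(),P.min(0),P.max(0),np.median(P,0))
    m=(z>.12)&(x>.63)&(x<.75)&(abs(y-.01)<.06); P=W[m]
    print('plunger',m.sum(),P.min(0),P.max(0),np.median(P,0))
    for nm,(cx,cy) in dict(a=(.485,.03),b=(.41,.22),c=(.41,-.24)).items():
        q=(abs(x-cx)<.08)&(abs(y-cy)<.13)
        w=q&(r>g+25)&(r>110)&(z>.022)&(z<.04); t=q&(abs(r-b)<20)&(z>.014)&(z<.03)
        P=W[w];T=W[t]
        rc=cv2.minAreaRect((T[:,:2]*1000).astype(np.float32))
        k=np.polyfit(P[:,1],P[:,0],1)
        print(nm,'handle',w.sum(),'slope deg',np.degrees(np.arctan(k[0])),'mid',P[:,:2].mean(0),'yr',P[:,1].min(),P[:,1].max(),'tray',rc)
```

```text
scene
guard 298 ((672.8336181640625, 13.23504638671875), (32.99992370605469, 301.4361267089844), 0.6178315877914429) [-0.00839849  0.66504801] -0.13759133629213782 0.1638100645521735
glass 1888 ((719.2504272460938, 13.22662353515625), (107.87842559814453, 319.56878662109375), 1.2295236587524414)
box 789 ((600.8168334960938, -278.836669921875), (142.2317352294922, 150.20005798339844), 87.85787963867188) 0.04469575468229192
levertop 27 [ 0.55986296 -0.26632676  0.09003014] [ 0.57853008 -0.24510722  0.1081103 ] [ 0.56845345 -0.25597654  0.10175767]
plunger 56 [0.66865352 0.00117624 0.1200651 ] [0.69234825 0.02754931 0.14053001] [0.68114312 0.01633054 0.1330576 ]
a handle 97 slope deg 4.581100516589644 mid [ 0.48137569 -0.02022901] yr -0.08456362114729465 0.03482558865531293 tray ((483.3507995605469, 82.3759536743164), (95.12911224365234, 191.51528930664062), 17.82110595703125)
b handle 122 slope deg 2.642092452072885 mid [0.4141527  0.28515158] yr 0.22539402434998584 0.34170997918222307 tray ((414.6816711425781, 175.20053100585938), (96.93414306640625, 192.93630981445312), 16.9516754150
[... 849 characters left out ...]
 0.14021104] [0.67650502 0.01908676 0.132317  ]
a handle 146 slope deg 8.699028296259957 mid [ 0.48028412 -0.01605521] yr -0.08403807761928417 0.09475837108706231 tray ((478.0471496582031, 96.23956298828125), (95.18852996826172, 153.20907592773438), 15.641983032226562)
b handle 251 slope deg 0.804081600199812 mid [0.41337036 0.28745491] yr 0.1646902415092436 0.34324618544842844 tray ((410.722900390625, 178.60586547851562), (97.54197692871094, 206.19854736328125), 18.880685806274414)
c handle 103 slope deg 6.946719726108044 mid [ 0.40610136 -0.28323427] yr -0.34917589365972157 -0.1711342423240083 tray ((407.3984375, -200.95166015625), (77.40184783935547, 78.33512115478516), 88.08827209472656)
```

>>> apply_moves:
  rows:
    - [[0.5,-0.15,0],[0,0,0.3],1]
    - [[1,-0.3,0],[0,0,0.69],1]
    - [[1,-0.3,0],[0,0,0.69],1]
    - [[1,-0.3,0],[0,0,0.69],1]

```text
time: 0.5
ee_pos: [0.2785, -0.45, 0.3037]
tcp_rot: [-180.0, 0.0, 0.0]
wrist_force: [0.3, -0.3, -0.1]
opening: 0.0854
grasp_force: 0.0
```

>>> apply_moves:
  rows:
    - [[0.5,-0.5,0],[0,0,0],1]
    - [[1,-1,0],[0,0,0],1]
    - [[1,-1,0],[0,0,0],1]

```text
time: 0.8
ee_pos: [0.3777, -0.3505, 0.3036]
tcp_rot: [-180.0, 0.0, 0.0]
wrist_force: [-0.4, -0.5, -0.3]
opening: 0.0854
grasp_force: 0.0
```

>>> apply_moves:
  rows:
    - [[0.4,-0.4,0],[0,0,0],1]
    - [[0.8,-0.7,0],[0,0,0],1]
    - [[0.8,-0.7,0],[0,0,0],1]

```text
time: 1.1
ee_pos: [0.4598, -0.279, 0.3032]
tcp_rot: [-179.9, 0.0, 0.3]
wrist_force: [-0.4, 0.3, -0.9]
opening: 0.0854
grasp_force: 0.0
```

Run:
```python
from h import *
s=st(); p,d=shot('wrist'); T=load('wrist')['T']; print(T.round(3)); save(cv2.resize(p,(784,588)),'w1.png')
```

```text
{'time': 1.1, 'q': [-31.266, 3.307, 8.225, 94.95, 0.041, 148.423], 'ee_pos': [0.46, -0.279, 0.303], 'tcp_rot': [-179.948, 0.005, 0.311], 'wrist_force': [-0.433, 0.302, -0.861], 'opening': 0.085, 'grasp_force': 0.0}
[[ 0.006 -0.964 -0.267  0.528]
 [-1.    -0.006 -0.    -0.279]
 [-0.001  0.267 -0.964  0.374]
 [ 0.     0.     0.     1.   ]]
```

View pics/w1.png

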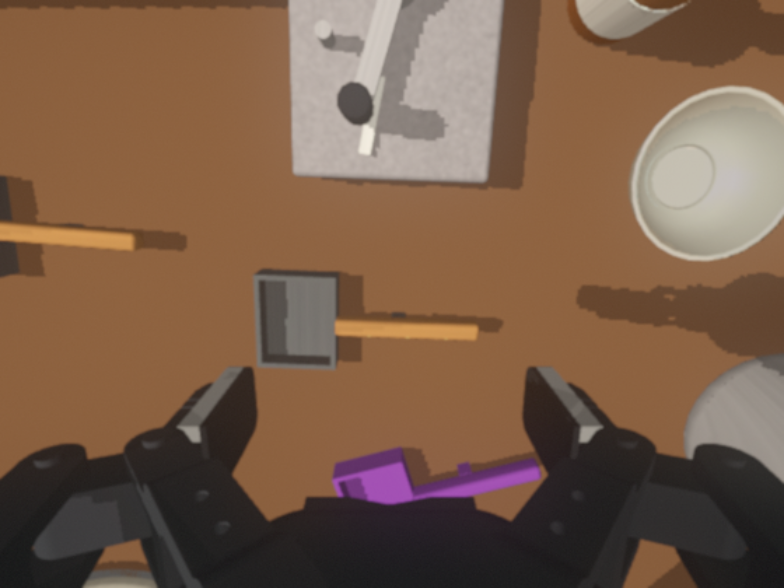

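The wrist view shows the knob at (355,103), the marker tab outer end at (366,152) and the peg at (323,30). The pivot is out of view at the top, so I'll move forward 9 cm.

>>> apply_moves:
  rows:
    - [[0.4,0,0],[0,0,0],1]
    - [[0.9,0,0],[0,0,0],1]
    - [[0.9,0,0],[0,0,0],1]
    - [[0.9,0,0],[0,0,0],1]

```text
time: 1.55
ee_pos: [0.547, -0.2827, 0.3021]
tcp_rot: [-179.9, 0.2, 0.0]
wrist_force: [-0.4, -0.3, -0.1]
opening: 0.0851
grasp_force: 0.0
```

Run:
```python
from h import *
s=st(); p,d=shot('wrist'); c=p[20:220,140:400]; save(cv2.resize(c,(780,600),interpolation=cv2.INTER_CUBIC),'w2.png')
```

```text
{'time': 1.55, 'q': [-27.32, 14.479, 20.695, 96.399, -0.023, 152.675], 'ee_pos': [0.547, -0.283, 0.302], 'tcp_rot': [-179.937, 0.174, 0.006], 'wrist_force': [-0.36, -0.275, -0.065], 'opening': 0.085, 'grasp_force': 0.0}
```

View pics/w2.png

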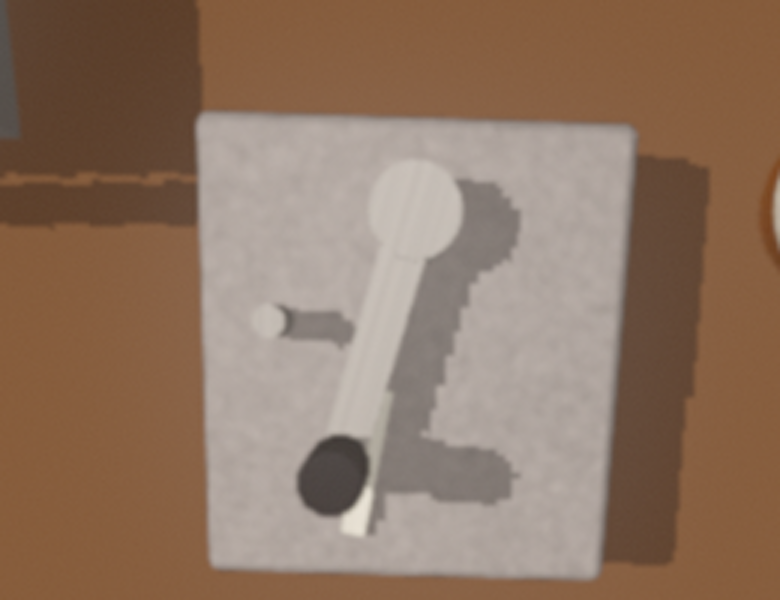

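The crop shows the hub at (415,208), the knob top at (336,470), the marker end at (354,530) and the peg at (268,320).

```bash
cat >> h.py <<'E'
def ray(n,u,v,z):
    L=load(n); K=L['K']; T=L['T']; r=T[:3,:3]@np.array([(u-K[0,2])/K[0,0],(v-K[1,2])/K[1,1],1]); o=T[:3,3]
    return o+r*(z-o[2])/r[2]
E
python3 - <<'E'
from h import *
W,_=cloud('wrist')
pts={}
for k,(a,b,z) in dict(hub=(415,208,None),knob=(336,470,.103),tip=(354,530,.051),mark2=(385,400,.051),peg=(268,320,None),arm1=(405,258,None),arm2=(352,434,None)).items():
    u,v=140+a/3,20+b/3; w=W[int(v),int(u)]; zz=z or w[2]
    pts[k]=ray('wrist',u,v,zz); print(k,w.round(4),pts[k].round(4))
for a,b in(('hub','knob'),('hub','tip'),('hub','peg')):
    d=(pts[b]-pts[a])[:2]; print(a,b,np.hypot(*d),np.degrees(np.arctan2(d[1],d[0])))
E
```

```text
hub [ 0.6438 -0.2821  0.0695] [ 0.6435 -0.2824  0.0695]
knob [ 0.5715 -0.2601  0.1037] [ 0.5708 -0.2601  0.103 ]
tip [ 0.5421 -0.2615  0.0505] [ 0.5415 -0.2615  0.051 ]
mark2 [ 0.586  -0.2722  0.0515] [ 0.5856 -0.2725  0.051 ]
peg [ 0.612  -0.2373  0.0701] [ 0.6114 -0.2376  0.0701]
arm1 [ 0.6295 -0.2794  0.0678] [ 0.6295 -0.2794  0.0678]
arm2 [ 0.577  -0.2621  0.0664] [ 0.5763 -0.2624  0.0664]
hub knob 0.07605883480462819 162.96086705113555
hub tip 0.10416483327648811 168.43172749464802
hub peg 0.055092873919714 125.63170518036397
```

>>> apply_moves:
  rows:
    - [[0.1,-0.12,0.3],[0,0,0],0.7]
    - [[0.22,-0.24,0.8],[0,0,0],0.7]
    - [[0.22,-0.24,1],[0,0,0],0.7]
    - [[0.22,-0.24,1],[0,0,0],0.7]

```text
time: 2.0
ee_pos: [0.5667, -0.2574, 0.2014]
tcp_rot: [-179.9, 0.2, -0.0]
wrist_force: [0.4, 0.8, 0.4]
opening: 0.0598
grasp_force: 0.0
```

>>> apply_moves:
  rows:
    - [[0,0,0.3],[0,0,0],0.7]
    - [[0,0,0.56],[0,0,0],0.7]
    - [[0,0,0.56],[0,0,0],0.7]
    - [[0,0,0.56],[0,0,0],0]
    - [[0,0,0.56],[0,0,0],0]
    - [[0,0,0.56],[0,0,0],0]
    - [[0,0,0.56],[0,0,0],0]
    - [[0,0,0.56],[0,0,0],0]
  force: 20

```text
time: 2.8
ee_pos: [0.5698, -0.2579, 0.1504]
tcp_rot: [179.9, -0.2, -0.0]
wrist_force: [-1.5, -1.4, 6.2]
opening: 0.0193
grasp_force: 21.1
```

>>> apply_moves:
  rows:
    - [[0.02,-0.05,-0.02],[0,0,0],0]
    - [[0.04,-0.1,-0.03],[0,0,0],0]
    - [[0.09,-0.2,-0.03],[0,0,0],0]
    - [[0.15,-0.28,-0.03],[0,0,0],0]
    - [[0.18,-0.31,-0.03],[0,0,0],0]
    - [[0.2,-0.34,-0.03],[0,0,0],0]
    - [[0.2,-0.34,-0.03],[0,0,0],0]

```text
time: 3.5
ee_pos: [0.5853, -0.2275, 0.1507]
tcp_rot: [179.4, 0.6, -0.3]
wrist_force: [-26.9, -30.1, 3.3]
opening: 0.0193
grasp_force: 22.2
```

Run:
```python
from h import *
s=st(); p,d=shot('wrist'); c=p; save(c,'w3.png')
```

```text
{'time': 3.5, 'q': [-20.997, 15.62, 5.319, 80.029, -0.731, 159.31], 'ee_pos': [0.585, -0.228, 0.151], 'tcp_rot': [179.433, 0.567, -0.308], 'wrist_force': [-26.934, -30.094, 3.343], 'opening': 0.019, 'grasp_force': 22.159}
```

View pics/w3.png

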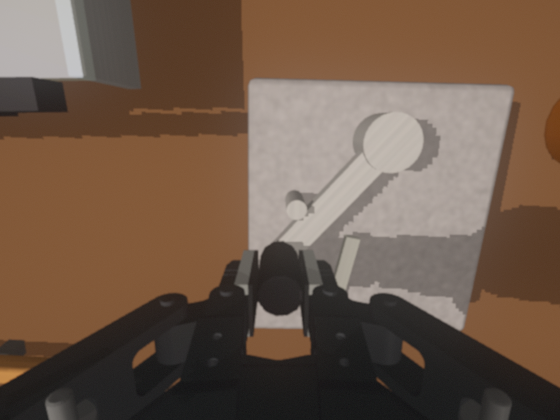

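The lever is against its peg. I'll release it and go to the plunger.

>>> apply_moves:
  rows:
    - [[-0.02,0.03,0],[0,0,0],0.3]
    - [[-0.02,0.03,0],[0,0,0],0.6]
    - [[-0.02,0.03,0],[0,0,0],0.6]
    - [[-0.02,0.03,-0.4],[0,0,0],0.6]
    - [[-0.02,0.03,-1],[0,0,0],0.6]
    - [[-0.02,0.03,-1],[0,0,0],0.6]

```text
time: 4.15
ee_pos: [0.5887, -0.2258, 0.2574]
tcp_rot: [179.9, -0.5, 0.0]
wrist_force: [-0.2, -0.4, 0.9]
opening: 0.0511
grasp_force: 0.0
```

>>> apply_moves:
  rows:
    - [[0.1,-0.5,0],[0,0,0],0.6]
    - [[0.3,-1,0],[0,0,0],0.6]
    - [[0.3,-1,0],[0,0,0],0.6]

```text
time: 4.45
ee_pos: [0.6188, -0.1213, 0.251]
tcp_rot: [-179.9, -0.1, 0.3]
wrist_force: [0.5, 0.3, -0.5]
opening: 0.0509
grasp_force: 0.0
```

>>> apply_moves:
  rows:
    - [[0.1,-0.5,0],[0,0,0],0.6]
    - [[0.3,-1,0],[0,0,0],0.6]
    - [[0.3,-1,0],[0,0,0],0.6]
    - [[0.3,-1,0],[0,0,0],0.6]

```text
time: 4.85
ee_pos: [0.6477, -0.0244, 0.2505]
tcp_rot: [-180.0, 0.0, 0.2]
wrist_force: [-0.8, -0.4, 0.3]
opening: 0.0513
grasp_force: 0.0
```

Run:
```python
from h import *
s=st(); p,d=shot('wrist'); save(p,'w4.png'); shot('scene')
W,c=cloud('wrist'); x,y,z=W.reshape(-1,3).T
m=(z>.128)&(z<.145)&(x>.64)&(x<.72)&(abs(y)<.06); P=W.reshape(-1,3)[m]; print(m.sum(),P.min(0) if m.any() else'',P.max(0) if m.any() else '')
W,c=cloud('scene'); x,y,z=W.reshape(-1,3).T
m=(z>.09)&(x>.5)&(x<.7)&(y<-.18)&(y>-.36)&(z<.115); P=W.reshape(-1,3)[m]; print('lever',m.sum(),np.median(P,0) if m.any() else '')
```

```text
{'time': 4.85, 'q': [-2.165, 18.089, 19.391, 91.32, 0.012, 177.675], 'ee_pos': [0.648, -0.024, 0.251], 'tcp_rot': [-179.987, 0.017, 0.16], 'wrist_force': [-0.765, -0.366, 0.278], 'opening': 0.051, 'grasp_force': 0.0}
1428 [ 6.66323881e-01 -2.08346130e-04  1.28023871e-01] [0.69130376 0.02521622 0.13706908]
lever 17 [ 0.58949771 -0.2278902   0.10132706]
```

View pics/w4.png

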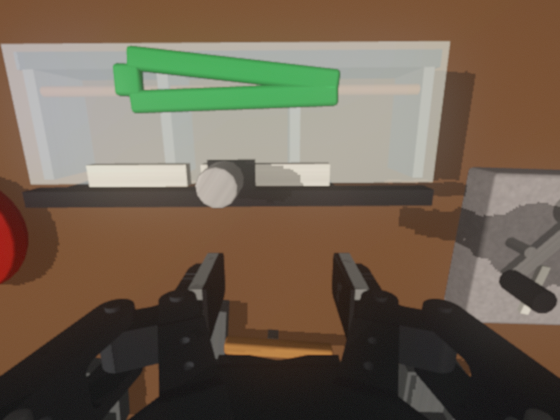

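Knob centre measures (0.678, 0.0125). Joint 6 is near its limit at yaw 0, so I'll turn to yaw 180 for the rest of the work.

>>> apply_moves:
  rows:
    - [[0,0,0],[0,0,-0.28],0.6]
    - [[0,0,0],[0,0,-0.56],0.6]
    - [[0,0,0],[0,0,-0.84],0.6]
    - [[0,0,0],[0,0,-1],0.6]
    - [[0,0,0],[0,0,-1],0.6]

```text
time: 5.45
ee_pos: [0.647, -0.0279, 0.2511]
tcp_rot: [180.0, -0.0, 29.9]
wrist_force: [0.3, 0.6, -0.8]
opening: 0.0512
grasp_force: 0.0
```

>>> apply_moves:
  rows:
    - [[0,0,0],[0,0,-0.28],0.6]
    - [[0,0,0],[0,0,-0.56],0.6]
    - [[0,0,0],[0,0,-0.84],0.6]
    - [[0,0,0],[0,0,-1],0.6]
    - [[0,0,0],[0,0,-1],0.6]

```text
time: 5.95
ee_pos: [0.6472, -0.0273, 0.251]
tcp_rot: [180.0, -0.0, 59.8]
wrist_force: [1.0, -0.7, -0.1]
opening: 0.0506
grasp_force: 0.0
```

>>> apply_moves:
  rows:
    - [[0,0,0],[0,0,-0.28],0.6]
    - [[0,0,0],[0,0,-0.56],0.6]
    - [[0,0,0],[0,0,-0.84],0.6]
    - [[0,0,0],[0,0,-1],0.6]
    - [[0,0,0],[0,0,-1],0.6]

```text
time: 6.45
ee_pos: [0.6472, -0.027, 0.251]
tcp_rot: [180.0, 0.0, 89.8]
wrist_force: [-0.0, -0.1, 1.3]
opening: 0.0515
grasp_force: 0.0
```

>>> apply_moves:
  rows:
    - [[0,0,0],[0,0,-0.28],0.6]
    - [[0,0,0],[0,0,-0.56],0.6]
    - [[0,0,0],[0,0,-0.84],0.6]
    - [[0,0,0],[0,0,-1],0.6]
    - [[0,0,0],[0,0,-1],0.6]

```text
time: 6.95
ee_pos: [0.6473, -0.0267, 0.2509]
tcp_rot: [180.0, 0.0, 119.7]
wrist_force: [-0.1, 0.9, -0.0]
opening: 0.0511
grasp_force: 0.0
```

>>> apply_moves:
  rows:
    - [[0,0,0],[0,0,-0.28],0.6]
    - [[0,0,0],[0,0,-0.56],0.6]
    - [[0,0,0],[0,0,-0.84],0.6]
    - [[0,0,0],[0,0,-1],0.6]
    - [[0,0,0],[0,0,-1],0.6]

```text
time: 7.45
ee_pos: [0.6473, -0.0266, 0.2509]
tcp_rot: [180.0, 0.0, 149.7]
wrist_force: [-1.4, -0.0, 1.1]
opening: 0.0511
grasp_force: 0.0
```

>>> apply_moves:
  rows:
    - [[0,0,0],[0,0,-0.28],0.6]
    - [[0,0,0],[0,0,-0.56],0.6]
    - [[0,0,0],[0,0,-0.84],0.6]
    - [[0,0,0],[0,0,-1],0.6]
    - [[0,0,0],[0,0,-1],0.6]

```text
time: 7.95
ee_pos: [0.6473, -0.0265, 0.2509]
tcp_rot: [-180.0, 0.0, 179.7]
wrist_force: [0.1, -0.5, 0.4]
opening: 0.0514
grasp_force: 0.0
```

>>> apply_moves:
  rows:
    - [[-0.15,0.2,0],[0,0,0],0.6]
    - [[-0.3,0.37,0],[0,0,0],0.6]
    - [[-0.3,0.37,0],[0,0,0],0.6]
    - [[-0.3,0.37,0],[0,0,0],0.6]

```text
time: 8.35
ee_pos: [0.6773, 0.0107, 0.2505]
tcp_rot: [-180.0, -0.0, 179.7]
wrist_force: [-0.2, 0.6, -0.0]
opening: 0.0511
grasp_force: 0.0
```

>>> apply_moves:
  rows:
    - [[0,0.02,0.35],[0,0,-0.03],0.6]
    - [[0,0.02,0.75],[0,0,-0.03],0.6]
    - [[0,0.02,0.75],[0,0,-0.03],0.6]
    - [[0,0.02,0.75],[0,0,-0.03],0.2]
    - [[0,0.02,0.75],[0,0,-0.03],0]
    - [[0,0.02,0.75],[0,0,-0.03],0]
    - [[0,0.02,0.75],[0,0,-0.03],0]
    - [[0,0.02,0.75],[0,0,-0.03],0]
  force: 60

```text
time: 9.15
ee_pos: [0.6778, 0.0124, 0.1789]
tcp_rot: [-180.0, 0.2, -179.2]
wrist_force: [-3.7, -1.5, 7.8]
opening: 0.0245
grasp_force: 59.5
```

>>> apply_moves:
  rows:
    - [[0,0,-0.06],[0,0,0],0]
    - [[0,0,-0.12],[0,0,0],0]
    - [[0,0,-0.12],[0,0,0],0]
    - [[0,0,-0.12],[0,0,0],0]

```text
time: 9.55
ee_pos: [0.6778, 0.0125, 0.1876]
tcp_rot: [-180.0, 0.0, -179.1]
wrist_force: [5.1, -0.3, -8.5]
opening: 0.0243
grasp_force: 59.2
```

>>> apply_moves:
  rows:
    - [[0,0.06,-0.01],[0,0,0],0]
    - [[0,0.13,-0.01],[0,0,0],0]
    - [[0,0.2,-0.01],[0,0,0],0]
    - [[0,0.26,-0.01],[0,0,0],0]
    - [[0,0.26,-0.01],[0,0,0],0]
    - [[0,0.26,-0.01],[0,0,0],0]

```text
time: 10.15
ee_pos: [0.6775, 0.0391, 0.1884]
tcp_rot: [180.0, 0.0, -179.1]
wrist_force: [6.0, 2.2, -7.7]
opening: 0.0242
grasp_force: 59.2
```

Run:
```python
from h import *
st(); s=sensors.get_obs(); print(s['wrist_force'])
```

```text
{'time': 10.15, 'q': [3.296, 22.135, 17.714, 85.529, 0.027, 2.397], 'ee_pos': [0.678, 0.039, 0.188], 'tcp_rot': [179.971, 0.049, -179.101], 'wrist_force': [6.034, 2.218, -7.707], 'opening': 0.024, 'grasp_force': 59.184}
[ 6.0343719   2.21809256 -7.70703695]
```

>>> apply_moves:
  rows:
    - [[0,0,0.06],[0,0,0],0]
    - [[0,0,0.12],[0,0,0],0]
    - [[0,0,0.13],[0,0,0],0]
    - [[0,0,0.13],[0,0,0],0]

```text
time: 10.55
ee_pos: [0.6774, 0.0389, 0.1788]
tcp_rot: [180.0, 0.2, -179.1]
wrist_force: [-0.1, 1.1, 11.4]
opening: 0.0243
grasp_force: 61.2
```

>>> apply_moves:
  rows:
    - [[0,0,0],[0,0,0],0.6]
    - [[0,0,0],[0,0,0],0.6]
    - [[0,0,0],[0,0,0],0.6]
    - [[0,0,0],[0,0,0],0.6]
    - [[0,0,-0.4],[0,0,0],0.6]
    - [[0,0,-0.8],[0,0,0],0.6]
    - [[0,0,-0.8],[0,0,0],0.6]

```text
time: 11.25
ee_pos: [0.678, 0.0386, 0.2622]
tcp_rot: [180.0, 0.5, -179.1]
wrist_force: [0.8, -0.2, 1.9]
opening: 0.0511
grasp_force: 0.0
```

Run:
```python
from h import *
st(); p,d=shot('wrist'); print(load('wrist')['T'].round(3))
for n in ('scene','side'):
    shot(n)
    W,c=cloud(n); W=W.reshape(-1,3);x,y,z=W.T; c=c.reshape(-1,3).astype(int)
    m=(z>.11)&(z<.16)&(x>.65)&(x<.71)&(y>-.01)&(y<.07); P=W[m]; print(n,'knob',m.sum(), P.min(0),P.max(0), np.percentile(P[:,2],95))
    m=(c.max(1)<60)&(abs(z-.092)<.006)&(x>.63)&(x<.69)&(abs(y)<.22); P=W[m]; print('guard',P[:,1].min(),P[:,1].max())
p2=load('side')['p']; save(cv2.resize(p2[160:300,160:340],(720,560)),'s5.png')
```

```text
{'time': 11.25, 'q': [3.261, 22.529, 26.379, 93.38, 0.002, 2.39], 'ee_pos': [0.678, 0.039, 0.262], 'tcp_rot': [179.978, 0.469, -179.129], 'wrist_force': [0.792, -0.238, 1.939], 'opening': 0.051, 'grasp_force': 0.0}
[[-0.016  0.962  0.274  0.61 ]
 [ 1.     0.015  0.005  0.038]
 [ 0.001  0.274 -0.962  0.332]
 [ 0.     0.     0.     1.   ]]
scene knob 65 [0.66899962 0.02810832 0.11143088] [0.69293477 0.05440153 0.13935353] 0.13809745598641063
guard -0.11324516313745947 0.18912425333971222
side knob 98 [0.6650432  0.02919818 0.11117589] [0.68908518 0.05826386 0.13911523] 0.13671124022867806
guard -0.10876060666867371 0.19261341148361844
```

View pics/s5.png

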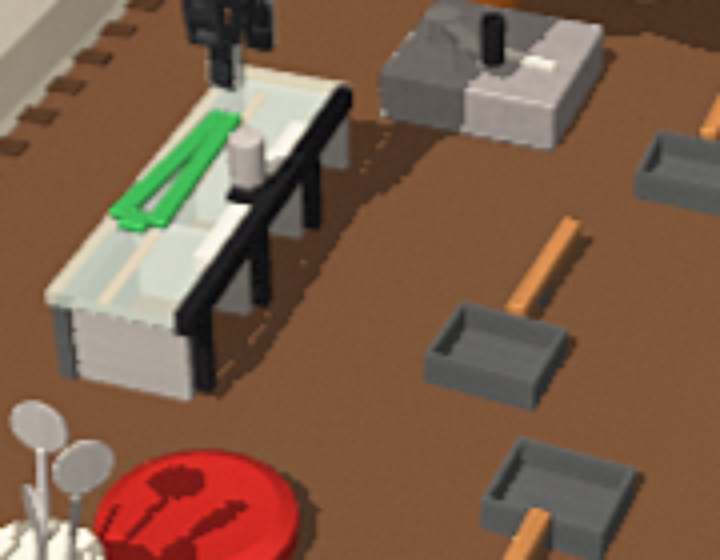

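The guard is at its other hole (+26 mm) with the knob down. Next is pan a: move over its handle.

>>> apply_moves:
  rows:
    - [[0.5,-0.25,0],[0,0,0],0.5]
    - [[1,-0.5,0],[0,0,0],0.5]
    - [[1,-0.5,0],[0,0,0],0.5]

```text
time: 11.7
ee_pos: [0.5737, -0.0144, 0.2535]
tcp_rot: [-180.0, -0.3, -179.2]
wrist_force: [0.9, -0.1, 0.1]
opening: 0.0425
grasp_force: 0.0
```

>>> apply_moves:
  rows:
    - [[0.5,-0.25,0],[0,0,-0.28],0.5]
    - [[1,-0.45,0],[0,0,-0.56],0.5]
    - [[1,-0.45,0],[0,0,-0.84],0.5]
    - [[1,-0.45,0],[0,0,-1],0.5]
    - [[1,-0.45,0],[0,0,-1],0.5]

```text
time: 12.2
ee_pos: [0.478, -0.0596, 0.2551]
tcp_rot: [180.0, -0.0, -149.1]
wrist_force: [0.2, 0.4, -0.1]
opening: 0.0426
grasp_force: 0.0
```

>>> apply_moves:
  rows:
    - [[0,0,0],[0,0,-0.28],0.5]
    - [[0,0,0],[0,0,-0.56],0.5]
    - [[0,0,0],[0,0,-0.84],0.5]
    - [[0,0,0],[0,0,-1],0.5]
    - [[0,0,0],[0,0,-1],0.5]

```text
time: 12.7
ee_pos: [0.4787, -0.0592, 0.255]
tcp_rot: [179.9, -0.0, -119.2]
wrist_force: [-0.1, 0.1, 0.0]
opening: 0.0428
grasp_force: 0.0
```

>>> apply_moves:
  rows:
    - [[0,0,0],[0,0,-0.28],0.5]
    - [[0,0,0],[0,0,-0.56],0.5]
    - [[0,0,0],[0,0,-0.82],0.5]
    - [[0,0,0],[0,0,-0.82],0.5]

```text
time: 13.1
ee_pos: [0.4786, -0.0593, 0.2553]
tcp_rot: [179.9, 0.0, -94.6]
wrist_force: [-0.2, -1.2, 1.0]
opening: 0.0429
grasp_force: 0.0
```

```bash
cat >> h.py <<'E'
def pans(n,src=None):
    shot(n); W,c=cloud(n); W=W.reshape(-1,3);c=c.reshape(-1,3).astype(int); x,y,z=W.T; r,g,b=c.T
    m=(r>g+40)&(r>140)&(g>60)&(b<g)&(z>.026)&(z<.038)&(abs(x-.47)<.2)&(abs(y)<.42)
    ij=(W[:,:2]/.003).round(); im=np.zeros((300,400),np.uint8)
    u=np.where(m,((W[:,0])/.003),0); v=np.where(m,(W[:,1]+.6)/.003,0); 
    u=np.nan_to_num(u).astype(int); v=np.nan_to_num(v).astype(int); im[u[m],v[m]]=255
    k,lab=cv2.connectedComponents(cv2.dilate(im,np.ones((5,5))))
    for i in range(1,k):
        s=m&(lab[u,v]==i)
        if s.sum()<30: continue
        P=W[s,:2]; mu=(P.max(0)+P.min(0))/2
        vx,vy,x0,y0=cv2.fitLine(P.astype(np.float32),cv2.DIST_HUBER,0,.005,.005).ravel()
        t=(P-[x0,y0])@[vx,vy]; e1=np.array([x0,y0])+np.array([vx,vy])*np.percentile(t,1); e2=np.array([x0,y0])+np.array([vx,vy])*np.percentile(t,99)
        print(n,'handle',s.sum(),'ends',e1.round(4),e2.round(4),'ang',round(float(np.degrees(np.arctan2(vy,vx))),2),'len',round(float(np.hypot(*(e2-e1))),4))
E
python3 - <<'E'
from h import *
st(); pans('scene'); pans('wrist')
E
```

```text
{'time': 13.1, 'q': [-7.063, -4.972, -5.26, 89.765, 0.0, -92.435], 'ee_pos': [0.479, -0.059, 0.255], 'tcp_rot': [179.947, 0.003, -94.628], 'wrist_force': [-0.194, -1.172, 0.964], 'opening': 0.043, 'grasp_force': 0.0}
scene handle 82 ends [ 0.3731 -0.0877] [0.4275 0.0118] ang 61.33 len 0.1134
scene handle 111 ends [0.4099 0.2276] [0.4183 0.3392] ang 85.73 len 0.1119
wrist handle 1585 ends [ 0.3713 -0.0892] [0.4223 0.0025] ang 60.92 len 0.1049
```

Run:
```python
from h import *
shot('side'); a=load('side')['p']; b=load('wrist')['p']; save(cv2.resize(np.hstack([a,b]),(800,300)),'w6.png'); pans('side')
```

```text
side handle 155 ends [ 0.3681 -0.0869] [0.4253 0.0135] ang 60.33 len 0.1155
side handle 33 ends [ 0.3974 -0.3415] [ 0.4051 -0.2381] ang 85.7 len 0.1036
side handle 209 ends [0.4081 0.2278] [0.4161 0.3401] ang 85.92 len 0.1126
```

View pics/w6.png

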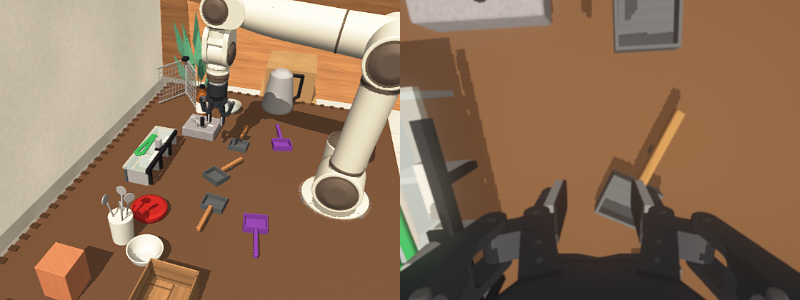

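Pan a was knocked aside: its handle now runs from (0.371, -0.088) to (0.426, 0.013), heading 61°. I'll re-aim, then descend and grip.

>>> apply_moves:
  rows:
    - [[0.06,0.5,0],[0,0,0.28],0.5]
    - [[0.11,0.94,0],[0,0,0.56],0.5]
    - [[0.11,0.94,0.4],[0,0,0.81],0.5]
    - [[0.11,0.94,0.8],[0,0,0.81],0.5]
    - [[0.11,0.94,0.8],[0,0,0.81],0.5]
    - [[0.11,0.94,0.8],[0,0,0.81],0.5]

```text
time: 13.9
ee_pos: [0.3837, -0.0629, 0.1766]
tcp_rot: [180.0, -0.0, -118.9]
wrist_force: [-0.1, -0.5, -0.8]
opening: 0.0427
grasp_force: 0.0
```

Run:
```python
from h import *
st(); pans('wrist')
```

```text
{'time': 13.9, 'q': [-9.316, -18.072, -24.922, 83.184, 0.003, -70.424], 'ee_pos': [0.384, -0.063, 0.177], 'tcp_rot': [179.967, -0.009, -118.891], 'wrist_force': [-0.1, -0.539, -0.795], 'opening': 0.043, 'grasp_force': 0.0}
wrist handle 2749 ends [ 0.37   -0.0888] [0.4253 0.0089] ang 60.52 len 0.1123
```

>>> apply_moves:
  rows:
    - [[0,0,0.5],[0,0,0],0.5]
    - [[0,0,0.95],[0,0,0],0.5]
    - [[0,0,0.95],[0,0,0],0.5]
    - [[0,0,0.95],[0,0,0],0.1]
    - [[0,0,0.95],[0,0,0],0]
    - [[0,0,0.95],[0,0,0],0]
    - [[0,0,0.95],[0,0,0],0]
    - [[0,0,0.95],[0,0,0],0]
  force: 60

```text
time: 14.75
ee_pos: [0.3856, -0.0633, 0.0842]
tcp_rot: [-179.7, 0.1, -118.8]
wrist_force: [-0.9, -0.4, 7.6]
opening: 0.0123
grasp_force: 60.9
```

>>> apply_moves:
  rows:
    - [[-0.12,-0.03,0],[0,0,0.2],0]
    - [[-0.25,-0.07,0],[0,0,0.4],0]
    - [[-0.37,-0.1,0],[0,0,0.6],0]
    - [[-0.5,-0.14,0],[0,0,0.8],0]
    - [[-0.5,-0.14,0],[0,0,1],0]
    - [[-0.5,-0.14,0],[0,0,1],0]

```text
time: 15.35
ee_pos: [0.4225, -0.0254, 0.0841]
tcp_rot: [-179.9, 0.3, -149.0]
wrist_force: [2.1, 2.6, 3.7]
opening: 0.0126
grasp_force: 60.5
```

>>> apply_moves:
  rows:
    - [[-0.12,0.03,0],[0,0,0.2],0]
    - [[-0.25,0.07,0],[0,0,0.4],0]
    - [[-0.37,0.1,0],[0,0,0.6],0]
    - [[-0.53,0.14,0],[0,0,0.8],0]
    - [[-0.53,0.14,0],[0,0,1],0]
    - [[-0.53,0.14,0],[0,0,1],0]

```text
time: 15.95
ee_pos: [0.4607, 0.0141, 0.0841]
tcp_rot: [180.0, 0.3, -179.0]
wrist_force: [2.8, 2.0, 4.9]
opening: 0.0126
grasp_force: 60.5
```

Run:
```python
from h import *
st()
for n in('scene','side'):
    pans(n)
    W,c=cloud(n); W=W.reshape(-1,3);c=c.reshape(-1,3).astype(int);x,y,z=W.T
    m=(abs(c[:,0]-c[:,2])<20)&(z>.017)&(z<.029)&(x>.53)&(x<.64)&(y>-.05)&(y<.08); P=W[m]
    print(m.sum(),cv2.minAreaRect((P[:,:2]*1000).astype(np.float32)))
```

```text
{'time': 15.95, 'q': [1.733, -5.836, -25.103, 70.408, 0.046, 0.706], 'ee_pos': [0.461, 0.014, 0.084], 'tcp_rot': [179.95, 0.324, -178.973], 'wrist_force': [2.814, 1.961, 4.933], 'opening': 0.013, 'grasp_force': 60.523}
scene handle 103 ends [0.4099 0.2283] [0.4177 0.3407] ang 86.06 len 0.1126
scene handle 66 ends [0.47   0.0163] [0.5458 0.017 ] ang 0.48 len 0.0757
128 ((580.0994873046875, 16.800281524658203), (68.94933319091797, 82.92913055419922), 1.1685786247253418)
side handle 215 ends [0.4084 0.2286] [0.4158 0.342 ] ang 86.26 len 0.1136
side handle 111 ends [0.4767 0.0195] [0.5442 0.0191] ang -0.36 len 0.0674
203 ((578.2347412109375, 18.44458770751953), (66.53974914550781, 88.31587982177734), 1.0658013820648193)
```

>>> apply_moves:
  rows:
    - [[-0.1,-0.03,0],[0,0,0],0]
    - [[-0.25,-0.035,0],[0,0,0],0]
    - [[-0.4,-0.035,0],[0,0,0],0]
    - [[-0.6,-0.035,0],[0,0,0],0]
    - [[-0.8,-0.035,0],[0,0,0],0]
    - [[-1,-0.035,0],[0,0,0],0]
    - [[-1,-0.035,0],[0,0,0],0]

```text
time: 16.75
ee_pos: [0.5618, 0.0119, 0.084]
tcp_rot: [-180.0, 0.3, -178.8]
wrist_force: [4.8, 0.4, 7.7]
opening: 0.0127
grasp_force: 60.7
```

>>> apply_moves:
  rows:
    - [[-0.15,0,0],[0,0,0],0]
    - [[-0.3,0,0],[0,0,0],0]
    - [[-0.36,0,0],[0,0,0],0]
    - [[-0.4,0,0],[0,0,0],0]
    - [[-0.4,0,0],[0,0,0],0]

```text
time: 17.25
ee_pos: [0.5995, 0.0127, 0.0841]
tcp_rot: [-180.0, 0.2, -178.8]
wrist_force: [-4.9, -0.6, 12.3]
opening: 0.0126
grasp_force: 61.7
```

>>> apply_moves:
  rows:
    - [[-0.03,0,0],[0,0,0],0]
    - [[-0.05,0,0],[0,0,0],0]
    - [[-0.05,0,0],[0,0,0],0]

```text
time: 17.55
ee_pos: [0.6034, 0.0128, 0.0842]
tcp_rot: [-180.0, 0.0, -178.8]
wrist_force: [-10.0, 0.0, 15.8]
opening: 0.0126
grasp_force: 62.1
```

>>> apply_moves:
  rows:
    - [[0,0,0],[0,0,0],0.4]
    - [[0,0,0],[0,0,0],0.4]
    - [[0,0,0],[0,0,0],0.4]
    - [[0,0,-0.5],[0,0,0],0.4]
    - [[0,0,-1],[0,0,0],0.4]
    - [[0,0,-1],[0,0,0],0.4]

```text
time: 18.15
ee_pos: [0.6057, 0.0129, 0.1887]
tcp_rot: [-180.0, 0.6, -178.8]
wrist_force: [0.5, -0.7, -0.4]
opening: 0.0341
grasp_force: 0.0
```

>>> apply_moves:
  rows:
    - [[0.4,0,-0.4],[0,0,0],0.5]
    - [[0.8,-0.4,-0.5],[0,0,0],0.5]
    - [[1,-0.9,-0.5],[0,0,0],0.5]
    - [[1,-1,-0.5],[0,0,0],0.5]
    - [[1,-1,-0.5],[0,0,0],0.5]

```text
time: 18.65
ee_pos: [0.5047, -0.0914, 0.2317]
tcp_rot: [-180.0, 0.1, -179.0]
wrist_force: [0.8, 1.2, 0.4]
opening: 0.0429
grasp_force: 0.0
```

Run:
```python
from h import *
st(); pans('scene'); pans('side'); pans('wrist')
```

```text
{'time': 18.65, 'q': [-10.257, -1.037, -4.094, 86.861, -0.031, -11.262], 'ee_pos': [0.505, -0.091, 0.232], 'tcp_rot': [-179.954, 0.074, -178.995], 'wrist_force': [0.772, 1.179, 0.39], 'opening': 0.043, 'grasp_force': 0.0}
scene handle 109 ends [0.4106 0.2276] [0.419  0.3417] ang 85.82 len 0.1145
scene handle 54 ends [0.5742 0.014 ] [0.6369 0.0162] ang 1.98 len 0.0628
side handle 88 ends [ 0.402  -0.3473] [ 0.4065 -0.2327] ang 87.76 len 0.1146
side handle 208 ends [0.4081 0.2265] [0.4163 0.342 ] ang 85.95 len 0.1158
side handle 121 ends [0.5724 0.0165] [0.6627 0.0177] ang 0.81 len 0.0903
wrist handle 1798 ends [ 0.405  -0.3077] [ 0.4074 -0.2336] ang 88.16 len 0.0741
wrist handle 327 ends [0.5725 0.0108] [0.5998 0.0171] ang 13.01 len 0.028
```

>>> apply_moves:
  rows:
    - [[0.5,-0.5,0],[0,0,0],0.5]
    - [[1,-1,0],[0,0,0],0.5]
    - [[1,-1,0],[0,0,0],0.5]

```text
time: 19.1
ee_pos: [0.4067, -0.1912, 0.2306]
tcp_rot: [180.0, -0.0, -178.7]
wrist_force: [1.2, -0.8, 1.0]
opening: 0.0423
grasp_force: 0.0
```

>>> apply_moves:
  rows:
    - [[0,-0.5,0],[0,0,0],0.5]
    - [[0.05,-1,0],[0,0,0],0.5]
    - [[0.05,-1,0],[0,0,0],0.5]

```text
time: 19.4
ee_pos: [0.4044, -0.2948, 0.2302]
tcp_rot: [-180.0, -0.0, -179.0]
wrist_force: [-0.9, 1.4, -0.2]
opening: 0.0428
grasp_force: 0.0
```

>>> apply_moves:
  rows:
    - [[0,-0.27,0.1],[0,0,-0.28],0.5]
    - [[0,-0.27,0.2],[0,0,-0.56],0.5]
    - [[0,-0.27,0.3],[0,0,-0.84],0.5]
    - [[0,-0.27,0.5],[0,0,-1],0.5]
    - [[0,-0.27,0.5],[0,0,-1],0.5]

```text
time: 19.9
ee_pos: [0.4051, -0.3166, 0.1783]
tcp_rot: [179.8, -0.1, -148.7]
wrist_force: [-0.1, -0.8, 0.8]
opening: 0.0428
grasp_force: 0.0
```

>>> apply_moves:
  rows:
    - [[0,0,0],[0,0,-0.28],0.5]
    - [[0,0,0],[0,0,-0.56],0.5]
    - [[0,0,0],[0,0,-0.84],0.5]
    - [[0,0,0],[0,0,-1],0.5]
    - [[0,0,0],[0,0,-1],0.5]

```text
time: 20.4
ee_pos: [0.4058, -0.3176, 0.1817]
tcp_rot: [-180.0, 0.0, -118.8]
wrist_force: [-0.0, -0.0, 0.0]
opening: 0.0429
grasp_force: 0.0
```

>>> apply_moves:
  rows:
    - [[0,0,0],[0,0,-0.28],0.5]
    - [[0,0,0],[0,0,-0.56],0.5]
    - [[0,0,0],[0,0,-0.9],0.5]
    - [[0,0,0],[0,0,-0.9],0.5]
    - [[0,0,0],[0,0,-0.9],0.5]

```text
time: 20.9
ee_pos: [0.4054, -0.3179, 0.1812]
tcp_rot: [-180.0, -0.0, -92.1]
wrist_force: [0.1, -1.1, 1.0]
opening: 0.0431
grasp_force: 0.0
```

Run:
```python
from h import *
st(); pans('wrist')
```

```text
{'time': 20.9, 'q': [-38.108, -0.434, -9.071, 81.355, 0.004, -126.009], 'ee_pos': [0.405, -0.318, 0.181], 'tcp_rot': [-179.991, -0.002, -92.099], 'wrist_force': [0.069, -1.103, 0.997], 'opening': 0.043, 'grasp_force': 0.0}
wrist handle 2686 ends [ 0.4031 -0.3495] [ 0.4068 -0.2371] ang 88.12 len 0.1125
```

>>> apply_moves:
  rows:
    - [[0.03,0.01,0.5],[0,0,0],0.5]
    - [[0.03,0.01,0.99],[0,0,0],0.5]
    - [[0.03,0.01,0.99],[0,0,0],0.5]
    - [[0.03,0.01,0.99],[0,0,0],0.1]
    - [[0.03,0.01,0.99],[0,0,0],0]
    - [[0.03,0.01,0.99],[0,0,0],0]
    - [[0.03,0.01,0.99],[0,0,0],0]
    - [[0.03,0.01,0.99],[0,0,0],0]
  force: 60

```text
time: 21.75
ee_pos: [0.4052, -0.3221, 0.0847]
tcp_rot: [-179.8, -0.2, -91.9]
wrist_force: [-1.4, -0.6, 7.8]
opening: 0.0126
grasp_force: 61.8
```

>>> apply_moves:
  rows:
    - [[-0.25,0,0],[0,0,0],0]
    - [[-0.5,0,0],[0,0,0],0]
    - [[-0.75,0,0],[0,0,0],0]
    - [[-1,0,0],[0,0,0],0]
    - [[-1,0,0],[0,0,0],0]

```text
time: 22.25
ee_pos: [0.4086, -0.2198, 0.0846]
tcp_rot: [-179.7, -0.1, -91.7]
wrist_force: [0.3, 5.0, 6.8]
opening: 0.0125
grasp_force: 61.7
```

>>> apply_moves:
  rows:
    - [[-0.25,0,0],[0,0,0],0]
    - [[-0.5,0,0],[0,0,0],0]
    - [[-0.75,0,0],[0,0,0],0]
    - [[-1,0,0],[0,0,0],0]
    - [[-1,0,0],[0,0,0],0]

```text
time: 22.75
ee_pos: [0.4119, -0.1196, 0.0845]
tcp_rot: [-179.7, 0.0, -91.7]
wrist_force: [-0.3, 3.5, 7.2]
opening: 0.0127
grasp_force: 61.7
```

>>> apply_moves:
  rows:
    - [[-0.15,0,0],[0,0,0.2],0]
    - [[-0.33,-0.05,0],[0,0,0.4],0]
    - [[-0.33,-0.08,0],[0,0,0.6],0]
    - [[-0.33,-0.08,0],[0,0,0.8],0]
    - [[-0.33,-0.08,0],[0,0,1],0]
    - [[-0.33,-0.08,0],[0,0,1],0]

```text
time: 23.35
ee_pos: [0.4206, -0.0883, 0.0845]
tcp_rot: [-179.8, 0.1, -122.0]
wrist_force: [-2.5, 2.0, 9.0]
opening: 0.0125
grasp_force: 62.1
```

>>> apply_moves:
  rows:
    - [[0,0,0],[0,0,0.2],0]
    - [[0,0,0],[0,0,0.4],0]
    - [[0,0,0],[0,0,0.6],0]
    - [[0,0,0],[0,0,0.8],0]
    - [[0,0,0],[0,0,1],0]
    - [[0,0,0],[0,0,1],0]

```text
time: 23.95
ee_pos: [0.4207, -0.0884, 0.0845]
tcp_rot: [-179.9, 0.2, -152.0]
wrist_force: [-0.9, 2.4, 8.7]
opening: 0.0125
grasp_force: 62.0
```

>>> apply_moves:
  rows:
    - [[0,0,0],[0,0,0.2],0]
    - [[0,0,0],[0,0,0.4],0]
    - [[0,0,0],[0,0,0.6],0]
    - [[0,0,0],[0,0,0.8],0]
    - [[0,0,0],[0,0,0.91],0]
    - [[0,0,0],[0,0,0.91],0]

```text
time: 24.55
ee_pos: [0.4209, -0.0884, 0.0845]
tcp_rot: [180.0, 0.3, -179.2]
wrist_force: [-0.3, 2.2, 7.8]
opening: 0.0125
grasp_force: 61.9
```

```bash
cat >> h.py <<'E'
def tray(n,x0,x1,y0,y1):
    W,c=cloud(n); W=W.reshape(-1,3);c=c.reshape(-1,3).astype(int);x,y,z=W.T
    m=(abs(c[:,0]-c[:,2])<20)&(z>.017)&(z<.029)&(x>x0)&(x<x1)&(y>y0)&(y<y1); P=W[m]
    print(n,'tray',m.sum(),cv2.minAreaRect((P[:,:2]*1000).astype(np.float32)))
E
python3 - <<'E'
from h import *
st()
for n in('scene','side'):
    pans(n); tray(n,.49,.62,-.15,-.02)
E
```

```text
{'time': 24.55, 'q': [-11.893, -10.208, -28.921, 71.029, 0.071, -12.65], 'ee_pos': [0.421, -0.088, 0.085], 'tcp_rot': [179.988, 0.268, -179.243], 'wrist_force': [-0.295, 2.221, 7.804], 'opening': 0.012, 'grasp_force': 61.869}
scene handle 108 ends [0.4107 0.2288] [0.4178 0.3411] ang 86.41 len 0.1126
scene handle 56 ends [ 0.4352 -0.0866] [ 0.5066 -0.0839] ang 2.16 len 0.0715
scene handle 56 ends [0.5755 0.0139] [0.636  0.0168] ang 2.72 len 0.0606
scene tray 118 ((543.6832275390625, -85.02107238769531), (69.23623657226562, 86.91801452636719), 1.9394097328186035)
side handle 217 ends [0.4082 0.2278] [0.4166 0.3425] ang 85.79 len 0.115
side handle 104 ends [ 0.4337 -0.0827] [ 0.5073 -0.0838] ang -0.87 len 0.0736
side handle 114 ends [0.5731 0.0158] [0.6622 0.0166] ang 0.54 len 0.0891
side tray 168 ((541.2567138671875, -83.97164916992188), (66.0775146484375, 88.7581787109375), 0.004331469535827637)
```

>>> apply_moves:
  rows:
    - [[-0.1,-0.03,0],[0,0,0],0]
    - [[-0.25,-0.035,0],[0,0,0],0]
    - [[-0.4,-0.035,0],[0,0,0],0]
    - [[-0.6,-0.035,0],[0,0,0],0]
    - [[-0.8,-0.035,0],[0,0,0],0]
    - [[-1,-0.035,0],[0,0,0],0]
    - [[-1,-0.035,0],[0,0,0],0]

```text
time: 25.35
ee_pos: [0.5227, -0.0907, 0.0845]
tcp_rot: [-179.9, 0.3, -179.1]
wrist_force: [2.6, 0.6, 5.6]
opening: 0.0121
grasp_force: 61.5
```

>>> apply_moves:
  rows:
    - [[-0.2,0,0],[0,0,0],0]
    - [[-0.4,0,0],[0,0,0],0]
    - [[-0.55,0,0],[0,0,0],0]
    - [[-0.7,0,0],[0,0,0],0]
    - [[-0.76,0,0],[0,0,0],0]
    - [[-0.8,0,0],[0,0,0],0]
    - [[-0.8,0,0],[0,0,0],0]

```text
time: 26.05
ee_pos: [0.6008, -0.0895, 0.0846]
tcp_rot: [-180.0, 0.2, -179.2]
wrist_force: [-2.4, -0.3, 7.5]
opening: 0.0125
grasp_force: 62.0
```

>>> apply_moves:
  rows:
    - [[-0.02,0,0],[0,0,0],0]
    - [[-0.04,0,0],[0,0,0],0]
    - [[-0.04,0,0],[0,0,0],0]

```text
time: 26.35
ee_pos: [0.6021, -0.0894, 0.0846]
tcp_rot: [-180.0, -0.1, -179.2]
wrist_force: [-17.8, 1.2, 18.5]
opening: 0.0127
grasp_force: 63.2
```

>>> apply_moves:
  rows:
    - [[0,0,0],[0,0,0],0.4]
    - [[0,0,0],[0,0,0],0.4]
    - [[0,0,0],[0,0,0],0.4]
    - [[0,0,-0.5],[0,0,0],0.4]
    - [[0,0,-1],[0,0,0],0.4]
    - [[0,0,-1],[0,0,0],0.4]

```text
time: 26.95
ee_pos: [0.6059, -0.0895, 0.1899]
tcp_rot: [-179.9, 0.6, -179.1]
wrist_force: [0.1, -0.4, 0.5]
opening: 0.034
grasp_force: 0.0
```

>>> apply_moves:
  rows:
    - [[0.4,0.3,-0.4],[0,0,0],0.5]
    - [[0.8,0.8,-0.5],[0,0,0],0.5]
    - [[1,1,-0.5],[0,0,0],0.5]
    - [[1,1,-0.5],[0,0,0],0.5]

```text
time: 27.35
ee_pos: [0.4997, 0.0118, 0.2338]
tcp_rot: [180.0, 0.1, -179.0]
wrist_force: [1.1, -0.2, -0.3]
opening: 0.0428
grasp_force: 0.0
```

>>> apply_moves:
  rows:
    - [[0.4,0.5,0],[0,0,0],0.5]
    - [[0.8,1,0],[0,0,0],0.5]
    - [[0.8,1,0],[0,0,0],0.5]
    - [[0.8,1,0],[0,0,0],0.5]

```text
time: 27.75
ee_pos: [0.4192, 0.1098, 0.2324]
tcp_rot: [180.0, 0.1, -179.0]
wrist_force: [0.4, 0.3, 0.7]
opening: 0.0427
grasp_force: 0.0
```

Run:
```python
from h import *
st(); pans('scene'); pans('side')
```

```text
{'time': 27.75, 'q': [14.671, -11.927, -13.915, 87.949, 0.025, 13.624], 'ee_pos': [0.419, 0.11, 0.232], 'tcp_rot': [179.961, 0.056, -178.954], 'wrist_force': [0.365, 0.337, 0.651], 'opening': 0.043, 'grasp_force': 0.0}
scene handle 110 ends [0.4109 0.2283] [0.4182 0.3411] ang 86.33 len 0.1131
scene handle 54 ends [ 0.5743 -0.0887] [ 0.6373 -0.0866] ang 1.89 len 0.0631
scene handle 58 ends [0.5767 0.0137] [0.6362 0.016 ] ang 2.23 len 0.0596
side handle 206 ends [0.4081 0.2271] [0.4164 0.3427] ang 85.88 len 0.1159
side handle 108 ends [ 0.5735 -0.0862] [ 0.663  -0.0844] ang 1.14 len 0.0895
side handle 123 ends [0.573  0.0155] [0.6625 0.0204] ang 3.15 len 0.0896
```

>>> apply_moves:
  rows:
    - [[0,0.5,0],[0,0,0.28],0.5]
    - [[0,1,0],[0,0,0.28],0.5]
    - [[0,1,0],[0,0,0.28],0.5]
    - [[0,1,0],[0,0,0.16],0.5]
    - [[0,1,0],[0,0,0.16],0.5]

```text
time: 28.35
ee_pos: [0.4198, 0.2076, 0.2315]
tcp_rot: [-180.0, -0.0, 176.1]
wrist_force: [0.1, -0.1, 0.1]
opening: 0.0425
grasp_force: 0.0
```

>>> apply_moves:
  rows:
    - [[0.05,0.5,0],[0,0,0.28],0.5]
    - [[0.08,1,0],[0,0,0.56],0.5]
    - [[0.08,1,0],[0,0,0.84],0.5]
    - [[0.08,1,0],[0,0,1],0.5]
    - [[0.08,1,0],[0,0,1],0.5]

```text
time: 28.85
ee_pos: [0.4185, 0.3078, 0.2316]
tcp_rot: [-180.0, -0.0, 145.9]
wrist_force: [1.4, -0.1, -0.3]
opening: 0.0423
grasp_force: 0.0
```

>>> apply_moves:
  rows:
    - [[0,0,0.1],[0,0,0.28],0.5]
    - [[0,0,0.2],[0,0,0.56],0.5]
    - [[0,0,0.3],[0,0,0.84],0.5]
    - [[0,0,0.5],[0,0,1],0.5]
    - [[0,0,0.5],[0,0,1],0.5]

```text
time: 29.35
ee_pos: [0.4177, 0.3068, 0.1797]
tcp_rot: [-179.8, 0.0, 116.0]
wrist_force: [-0.8, 0.2, 0.0]
opening: 0.043
grasp_force: 0.0
```

>>> apply_moves:
  rows:
    - [[0,0,0],[0,0,0.28],0.5]
    - [[0,0,0],[0,0,0.56],0.5]
    - [[0,0,0],[0,0,0.84],0.5]
    - [[0,0,0],[0,0,1],0.5]
    - [[0,0,0],[0,0,1],0.5]

```text
time: 29.85
ee_pos: [0.4183, 0.3078, 0.1828]
tcp_rot: [180.0, -0.0, 86.2]
wrist_force: [-0.5, -0.3, 0.2]
opening: 0.0428
grasp_force: 0.0
```

Run:
```python
from h import *
st(); pans('wrist')
```

```text
{'time': 29.85, 'q': [36.349, 0.083, -8.37, 81.496, -0.005, 130.185], 'ee_pos': [0.418, 0.308, 0.183], 'tcp_rot': [179.958, -0.029, 86.164], 'wrist_force': [-0.472, -0.258, 0.226], 'opening': 0.043, 'grasp_force': 0.0}
wrist handle 2686 ends [0.4096 0.2285] [0.4184 0.3409] ang 85.5 len 0.1127
wrist handle 839 ends [0.5612 0.3263] [0.5847 0.3499] ang 44.96 len 0.0333
wrist handle 34 ends [0.6083 0.2342] [0.6324 0.2398] ang 12.98 len 0.0247
```

>>> apply_moves:
  rows:
    - [[0.05,-0.02,0.5],[0,0,0],0.5]
    - [[0.05,-0.02,0.99],[0,0,0],0.5]
    - [[0.05,-0.02,0.99],[0,0,0],0.5]
    - [[0.05,-0.02,0.99],[0,0,0],0.1]
    - [[0.05,-0.02,0.99],[0,0,0],0]
    - [[0.05,-0.02,0.99],[0,0,0],0]
    - [[0.05,-0.02,0.99],[0,0,0],0]
    - [[0.05,-0.02,0.99],[0,0,0],0]
  force: 60

```text
time: 30.7
ee_pos: [0.4174, 0.3144, 0.0858]
tcp_rot: [179.8, -0.2, 86.1]
wrist_force: [-0.0, -0.4, 8.8]
opening: 0.0126
grasp_force: 61.8
```

>>> apply_moves:
  rows:
    - [[-0.25,0,0],[0,0,0],0]
    - [[-0.5,0,0],[0,0,0],0]
    - [[-0.75,0,0],[0,0,0],0]
    - [[-1,0,0],[0,0,0],0]
    - [[-1,0,0],[0,0,0],0]

```text
time: 31.2
ee_pos: [0.4104, 0.2122, 0.0857]
tcp_rot: [179.8, -0.1, 86.0]
wrist_force: [-1.0, -5.1, 6.7]
opening: 0.0129
grasp_force: 61.7
```

>>> apply_moves:
  rows:
    - [[-0.25,0.04,0],[0,0,0],0]
    - [[-0.5,0.08,0],[0,0,0],0]
    - [[-0.75,0.12,0],[0,0,0],0]
    - [[-1,0.16,0],[0,0,0],0]
    - [[-1,0.16,0],[0,0,0],0]

```text
time: 31.7
ee_pos: [0.4201, 0.1111, 0.0857]
tcp_rot: [179.7, -0.0, 86.0]
wrist_force: [1.6, -4.3, 6.7]
opening: 0.0123
grasp_force: 61.6
```

>>> apply_moves:
  rows:
    - [[-0.02,0,0],[0,0,-0.2],0]
    - [[-0.03,0,0],[0,0,-0.4],0]
    - [[-0.04,0,0],[0,0,-0.6],0]
    - [[-0.04,0,0],[0,0,-0.8],0]
    - [[-0.04,0,0],[0,0,-1],0]
    - [[-0.04,0,0],[0,0,-1],0]

```text
time: 32.3
ee_pos: [0.4191, 0.1088, 0.0855]
tcp_rot: [179.8, 0.1, 116.3]
wrist_force: [-3.0, -1.4, 10.1]
opening: 0.0127
grasp_force: 62.3
```

>>> apply_moves:
  rows:
    - [[0,0,0],[0,0,-0.2],0]
    - [[0,0,0],[0,0,-0.4],0]
    - [[0,0,0],[0,0,-0.6],0]
    - [[0,0,0],[0,0,-0.8],0]
    - [[0,0,0],[0,0,-1],0]
    - [[0,0,0],[0,0,-1],0]

```text
time: 32.9
ee_pos: [0.4193, 0.1087, 0.0855]
tcp_rot: [179.9, 0.2, 146.3]
wrist_force: [-1.8, -1.5, 9.5]
opening: 0.0129
grasp_force: 62.1
```

>>> apply_moves:
  rows:
    - [[0,0,0],[0,0,-0.2],0]
    - [[0,0,0],[0,0,-0.4],0]
    - [[0,0,0],[0,0,-0.6],0]
    - [[0,0,0],[0,0,-0.8],0]
    - [[0,0,0],[0,0,-1],0]
    - [[0,0,0],[0,0,-1],0]

```text
time: 33.5
ee_pos: [0.4196, 0.1088, 0.0856]
tcp_rot: [180.0, 0.3, 176.3]
wrist_force: [-1.3, -0.7, 8.7]
opening: 0.0122
grasp_force: 61.9
```

>>> apply_moves:
  rows:
    - [[0,0,0],[0,0,-0.15],0]
    - [[0,0,0],[0,0,-0.15],0]

```text
time: 33.7
ee_pos: [0.4196, 0.1088, 0.0856]
tcp_rot: [-180.0, 0.3, -179.3]
wrist_force: [-0.4, -2.1, 8.3]
opening: 0.0122
grasp_force: 61.9
```

Run:
```python
from h import *
st()
for n in('scene','side'):
    pans(n); tray(n,.49,.62,.05,.18)
```

```text
{'time': 33.7, 'q': [14.566, -9.758, -28.416, 71.08, -0.068, 13.847], 'ee_pos': [0.42, 0.109, 0.086], 'tcp_rot': [-179.997, 0.271, -179.281], 'wrist_force': [-0.418, -2.092, 8.271], 'opening': 0.012, 'grasp_force': 61.929}
scene handle 69 ends [0.4294 0.1102] [0.5078 0.1109] ang 0.55 len 0.0784
scene handle 50 ends [ 0.5746 -0.0896] [ 0.6366 -0.0849] ang 4.34 len 0.0622
scene handle 58 ends [0.5753 0.0144] [0.636 0.016] ang 1.52 len 0.0607
scene tray 129 ((543.1416015625, 109.82939910888672), (70.13023376464844, 81.23969268798828), 1.5882731676101685)
side handle 131 ends [0.4338 0.1151] [0.5062 0.1106] ang -3.55 len 0.0726
side handle 108 ends [ 0.5754 -0.084 ] [ 0.6625 -0.0836] ang 0.28 len 0.0871
side handle 117 ends [0.5733 0.0152] [0.663  0.0205] ang 3.4 len 0.0899
side tray 211 ((542.228515625, 110.58879089355469), (65.40950012207031, 84.89042663574219), 0.6622021198272705)
```

>>> apply_moves:
  rows:
    - [[-0.1,0,0],[0,0,0],0]
    - [[-0.25,0,0],[0,0,0],0]
    - [[-0.4,0,0],[0,0,0],0]
    - [[-0.6,0,0],[0,0,0],0]
    - [[-0.8,0,0],[0,0,0],0]
    - [[-1,0,0],[0,0,0],0]
    - [[-1,0,0],[0,0,0],0]

```text
time: 34.5
ee_pos: [0.5214, 0.1101, 0.0855]
tcp_rot: [179.9, 0.3, -179.4]
wrist_force: [3.9, -0.1, 4.6]
opening: 0.0129
grasp_force: 61.5
```

>>> apply_moves:
  rows:
    - [[-0.2,0,0],[0,0,0],0]
    - [[-0.4,0,0],[0,0,0],0]
    - [[-0.55,0,0],[0,0,0],0]
    - [[-0.7,0,0],[0,0,0],0]
    - [[-0.76,0,0],[0,0,0],0]
    - [[-0.8,0,0],[0,0,0],0]
    - [[-0.8,0,0],[0,0,0],0]

```text
time: 35.2
ee_pos: [0.5983, 0.1108, 0.0857]
tcp_rot: [180.0, 0.0, -179.4]
wrist_force: [-9.0, 0.1, 12.4]
opening: 0.0125
grasp_force: 62.5
```

>>> apply_moves:
  rows:
    - [[-0.02,0,0],[0,0,0],0]
    - [[-0.04,0,0],[0,0,0],0]
    - [[-0.04,0,0],[0,0,0],0]

```text
time: 35.5
ee_pos: [0.5991, 0.1106, 0.0856]
tcp_rot: [180.0, -0.3, -179.4]
wrist_force: [-29.5, -1.2, 24.5]
opening: 0.0126
grasp_force: 64.3
```

>>> apply_moves:
  rows:
    - [[0,0,0],[0,0,0],0.4]
    - [[0,0,0],[0,0,0],0.4]
    - [[0,0,0],[0,0,0],0.4]
    - [[0,0,-0.5],[0,0,0],0.4]
    - [[0,0,-1],[0,0,0],0.4]
    - [[0,0,-1],[0,0,0],0.4]

```text
time: 36.1
ee_pos: [0.6046, 0.111, 0.191]
tcp_rot: [179.9, 0.6, -179.4]
wrist_force: [0.4, 0.2, -0.1]
opening: 0.0341
grasp_force: 0.0
```

>>> apply_moves:
  rows:
    - [[0,0,-0.4],[0,0,0],0.6]
    - [[0,-0.3,-0.7],[0,0,0],0.6]
    - [[-0.4,-0.7,-0.7],[0,0,0],0.6]
    - [[-0.7,-0.7,-0.7],[0,0,0],0.6]
    - [[-0.7,-0.7,-0.7],[0,0,0],0.6]

```text
time: 36.6
ee_pos: [0.6758, 0.0397, 0.2503]
tcp_rot: [-180.0, -0.1, -179.5]
wrist_force: [-0.6, 1.4, -0.4]
opening: 0.0511
grasp_force: 0.0
```

Run:
```python
from h import *
st(); pans('scene'); pans('side')
for n in ('scene','side'):
    W,c=cloud(n); W=W.reshape(-1,3);x,y,z=W.T; c=c.reshape(-1,3).astype(int)
    m=(c.max(1)<60)&(abs(z-.092)<.006)&(x>.63)&(x<.69)&(abs(y)<.22); P=W[m]; print('guard',P[:,1].min(),P[:,1].max())
```

```text
{'time': 36.6, 'q': [3.366, 22.498, 25.016, 92.597, -0.011, 2.914], 'ee_pos': [0.676, 0.04, 0.25], 'tcp_rot': [-179.985, -0.077, -179.548], 'wrist_force': [-0.579, 1.387, -0.373], 'opening': 0.051, 'grasp_force': 0.0}
scene handle 57 ends [0.5757 0.0144] [0.6362 0.016 ] ang 1.51 len 0.0605
scene handle 54 ends [0.5764 0.1109] [0.6342 0.1134] ang 2.47 len 0.0579
side handle 82 ends [ 0.5741 -0.0841] [ 0.6345 -0.0859] ang -1.73 len 0.0604
side handle 122 ends [0.5732 0.0157] [0.6611 0.0192] ang 2.24 len 0.088
side handle 138 ends [0.5724 0.1145] [0.6618 0.1167] ang 1.4 len 0.0893
guard -0.11176688239199417 0.19070320191565454
guard -0.10856676049048786 0.19207528452282818
```

All three handles end at x≈0.573, which means the pans are home. Now I'll close the guard.

>>> apply_moves:
  rows:
    - [[-0.02,-0.01,0.35],[0,0,0],0.6]
    - [[-0.02,-0.01,0.75],[0,0,0],0.6]
    - [[-0.02,-0.01,0.75],[0,0,0],0.6]
    - [[-0.02,-0.01,0.75],[0,0,0],0.2]
    - [[-0.02,-0.01,0.75],[0,0,0],0]
    - [[-0.02,-0.01,0.75],[0,0,0],0]
    - [[-0.02,-0.01,0.75],[0,0,0],0]
    - [[-0.02,-0.01,0.75],[0,0,0],0]
  force: 60

```text
time: 37.5
ee_pos: [0.6752, 0.0403, 0.1813]
tcp_rot: [180.0, 0.2, -179.4]
wrist_force: [-3.4, -0.8, 6.7]
opening: 0.024
grasp_force: 59.3
```

>>> apply_moves:
  rows:
    - [[0,0,-0.06],[0,0,0],0]
    - [[0,0,-0.12],[0,0,0],0]
    - [[0,0,-0.13],[0,0,0],0]
    - [[0,0,-0.13],[0,0,0],0]

```text
time: 37.9
ee_pos: [0.6752, 0.0404, 0.1908]
tcp_rot: [180.0, 0.0, -179.4]
wrist_force: [4.0, -1.1, -8.0]
opening: 0.0242
grasp_force: 59.2
```

>>> apply_moves:
  rows:
    - [[0,-0.06,-0.01],[0,0,0],0]
    - [[0,-0.13,-0.01],[0,0,0],0]
    - [[0,-0.2,-0.01],[0,0,0],0]
    - [[0,-0.27,-0.01],[0,0,0],0]
    - [[0,-0.27,-0.01],[0,0,0],0]
    - [[0,-0.27,-0.01],[0,0,0],0]

```text
time: 38.5
ee_pos: [0.6754, 0.0127, 0.1915]
tcp_rot: [-180.0, 0.0, -179.5]
wrist_force: [5.6, -1.3, -8.0]
opening: 0.0243
grasp_force: 59.3
```

>>> apply_moves:
  rows:
    - [[0,0,0.06],[0,0,0],0]
    - [[0,0,0.12],[0,0,0],0]
    - [[0,0,0.14],[0,0,0],0]
    - [[0,0,0.14],[0,0,0],0]

```text
time: 38.9
ee_pos: [0.6753, 0.0132, 0.1811]
tcp_rot: [-180.0, 0.2, -179.4]
wrist_force: [-3.1, -1.7, 13.9]
opening: 0.0245
grasp_force: 61.8
```

>>> apply_moves:
  rows:
    - [[0,0,0],[0,0,0],0.6]
    - [[0,0,0],[0,0,0],0.6]
    - [[0,0,0],[0,0,0],0.6]
    - [[0,0,0],[0,0,0],0.6]
    - [[0,0,-0.4],[0,0,0],0.6]
    - [[0,0,-0.8],[0,0,0],0.6]
    - [[0,0,-0.8],[0,0,0],0.6]

```text
time: 39.6
ee_pos: [0.6761, 0.0134, 0.2642]
tcp_rot: [180.0, 0.5, -179.4]
wrist_force: [0.1, 0.6, 0.5]
opening: 0.0508
grasp_force: 0.0
```

Run:
```python
from h import *
st()
for n in ('scene','side'):
    pans(n)
    W,c=cloud(n); W=W.reshape(-1,3);x,y,z=W.T; c=c.reshape(-1,3).astype(int)
    m=(z>.11)&(z<.16)&(x>.65)&(x<.71)&(y>-.03)&(y<.05); P=W[m]; print(n,'knob',m.sum(), P.min(0),P.max(0), np.percentile(P[:,2],95))
    m=(c.max(1)<60)&(abs(z-.092)<.006)&(x>.63)&(x<.69)&(abs(y)<.22); P=W[m]; print('guard',P[:,1].min(),P[:,1].max())
```

```text
{'time': 39.6, 'q': [1.136, 22.131, 26.074, 93.477, 0.002, 0.562], 'ee_pos': [0.676, 0.013, 0.264], 'tcp_rot': [179.993, 0.466, -179.426], 'wrist_force': [0.115, 0.576, 0.489], 'opening': 0.051, 'grasp_force': 0.0}
scene handle 59 ends [0.5758 0.0139] [0.6347 0.0164] ang 2.45 len 0.0589
scene handle 58 ends [0.5757 0.1119] [0.6335 0.1132] ang 1.32 len 0.0577
scene knob 68 [0.66824357 0.00181127 0.11067319] [0.69279756 0.02880161 0.13860274] 0.1364746154612841
guard -0.1392686058777617 0.16373684861704008
side handle 105 ends [ 0.574  -0.0856] [ 0.6476 -0.0862] ang -0.47 len 0.0736
side handle 116 ends [0.5733 0.0176] [0.6481 0.017 ] ang -0.46 len 0.0748
side handle 140 ends [0.572  0.1148] [0.6574 0.1148] ang 0.02 len 0.0854
side knob 106 [ 6.64600264e-01 -1.71172361e-05  1.10079139e-01] [0.69135953 0.02896788 0.13824337] 0.13554170592918577
guard -0.14096862604969385 0.16563786988601525
```

The guard is back and snapped. Now to the lever knob.

>>> apply_moves:
  rows:
    - [[0.2,-0.5,0],[0,0,0],0.5]
    - [[0.5,-1,0],[0,0,0],0.5]
    - [[0.5,-1,0],[0,0,0],0.5]

```text
time: 40.0
ee_pos: [0.6239, -0.0903, 0.2564]
tcp_rot: [-180.0, -0.2, -179.6]
wrist_force: [0.3, 0.2, -0.1]
opening: 0.0428
grasp_force: 0.0
```

>>> apply_moves:
  rows:
    - [[0.2,-0.5,0],[0,0,0],0.5]
    - [[0.39,-1,0],[0,0,0],0.5]
    - [[0.39,-1,0],[0,0,0],0.5]

```text
time: 40.3
ee_pos: [0.5862, -0.1912, 0.2565]
tcp_rot: [-180.0, -0.1, -179.6]
wrist_force: [0.0, 0.7, -0.8]
opening: 0.0425
grasp_force: 0.0
```

>>> apply_moves:
  rows:
    - [[0,-0.41,0],[0,0,0],0.5]
    - [[0,-0.41,0],[0,0,0],0.5]
    - [[0,-0.41,0],[0,0,0],0.5]
    - [[0,-0.41,0],[0,0,0],0.5]

```text
time: 40.7
ee_pos: [0.5886, -0.2275, 0.2571]
tcp_rot: [180.0, -0.1, -179.4]
wrist_force: [-1.2, 0.1, -0.4]
opening: 0.0426
grasp_force: 0.0
```

Run:
```python
from h import *
st(); shot('wrist')
for n in('scene','side'): shot(n)
for n in('scene','side','wrist'):
    W,c=cloud(n); W=W.reshape(-1,3);x,y,z=W.T; c=c.reshape(-1,3).astype(int)
    m=(c.max(1)<70)&(z>.09)&(z<.115)&(x>.53)&(x<.65)&(y<-.19)&(y>-.3); P=W[m]; print(n,m.sum(),P.min(0) if m.any() else '',P.max(0)if m.any() else '')
```

```text
{'time': 40.7, 'q': [-21.137, 15.723, 17.19, 91.544, 0.017, -21.749], 'ee_pos': [0.589, -0.228, 0.257], 'tcp_rot': [179.955, -0.065, -179.388], 'wrist_force': [-1.194, 0.136, -0.351], 'opening': 0.043, 'grasp_force': 0.0}
scene 23 [ 0.57773167 -0.23604184  0.09310364] [ 0.59445534 -0.21556828  0.1086105 ]
side 30 [ 0.57451532 -0.23128992  0.09023075] [ 0.58876378 -0.21383018  0.10811542]
wrist 0
```

>>> apply_moves:
  rows:
    - [[0.03,0,0.5],[0,0,0],0.5]
    - [[0.03,0,1],[0,0,0],0.5]
    - [[0.03,0,1],[0,0,0],0.5]
    - [[0.03,0,1],[0,0,0],0.2]
    - [[0.03,0,1],[0,0,0],0]
    - [[0.03,0,1],[0,0,0],0]
    - [[0.03,0,1],[0,0,0],0]
    - [[0.03,0,1],[0,0,0],0]
  force: 25

```text
time: 41.65
ee_pos: [0.5864, -0.2288, 0.1609]
tcp_rot: [-179.9, 0.2, -179.4]
wrist_force: [-2.2, 1.4, 7.9]
opening: 0.0187
grasp_force: 26.4
```

>>> apply_moves:
  rows:
    - [[0.04,-0.05,0],[0,0,0],0]
    - [[0.09,-0.11,0],[0,0,0],0]
    - [[0.15,-0.23,0],[0,0,0],0]
    - [[0.19,-0.37,0],[0,0,0],0]
    - [[0.21,-0.5,0],[0,0,0],0]
    - [[0.21,-0.5,0],[0,0,0],0]

```text
time: 42.25
ee_pos: [0.5651, -0.2801, 0.1603]
tcp_rot: [-179.9, 0.1, -179.5]
wrist_force: [-5.3, -0.9, 6.5]
opening: 0.0184
grasp_force: 27.0
```

>>> apply_moves:
  rows:
    - [[0,-0.14,0],[0,0,0],0]
    - [[-0.03,-0.28,0],[0,0,0],0]
    - [[-0.09,-0.4,0],[0,0,0],0]
    - [[-0.16,-0.52,0],[0,0,0],0]
    - [[-0.2,-0.57,0],[0,0,0],0]
    - [[-0.2,-0.57,0],[0,0,0],0]
    - [[-0.2,-0.57,0],[0,0,0],0]

```text
time: 42.95
ee_pos: [0.5847, -0.3329, 0.1595]
tcp_rot: [179.7, -0.1, -179.4]
wrist_force: [-12.0, 17.5, 10.4]
opening: 0.0185
grasp_force: 28.3
```

Run:
```python
from h import *
st(); shot('wrist');  shot('scene'); a=load('scene')['p'][150:220,170:250]; save(cv2.resize(np.hstack([load('wrist')['p'],cv2.resize(a,(480,420))]),(800,323)),'w7.png')
```

```text
{'time': 42.95, 'q': [-29.716, 21.713, 13.977, 82.509, 0.204, -30.361], 'ee_pos': [0.585, -0.333, 0.16], 'tcp_rot': [179.701, -0.108, -179.355], 'wrist_force': [-11.973, 17.504, 10.413], 'opening': 0.018, 'grasp_force': 28.333}
```

View pics/w7.png

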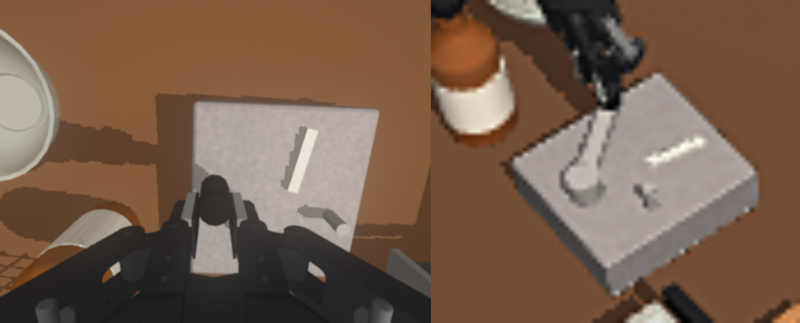

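The lever is at its far end and the marker is fully visible. I'll measure its line.

Run:
```python
from h import *
W,p=cloud('wrist'); 
m=np.zeros(p.shape[:2],bool); m[150:260,365:420]=True
g=p.astype(int); br=g.min(2)
print(np.percentile(br[m],[50,95]))
m&=(br>190); 
k,lab,stt,_=cv2.connectedComponentsWithStats(m.astype(np.uint8)); i=1+np.argmax(stt[1:,4]); print(stt[i])
v,u=np.nonzero(lab==i)
P=np.array([ray('wrist',a,b,.0505)[:2] for a,b in zip(u,v)])
c,(w,h),a=cv2.minAreaRect((P*1000).astype(np.float32)); print(c,w,h,a)
vx,vy,x0,y0=cv2.fitLine(P.astype(np.float32),cv2.DIST_L2,0,.01,.01).ravel(); print(np.degrees(np.arctan2(vy,vx)))
d=np.array([vx,vy])*(-1 if vx>0 else 1); piv=np.array(c)/1000-d*.080; print('pivot est',piv,'dir',np.degrees(np.arctan2(d[1],d[0])),'knob aligned at',piv+.08*d)
```

```text
[167. 216.]
[ 375  167   39   84 1143]
(565.3466796875, -265.1708679199219) 7.9379777908325195 50.31284713745117 78.17019653320312
-11.788016
pivot est [ 0.64365949 -0.28151417] dir 168.21198 knob aligned at [ 0.56534668 -0.26517087]
```

>>> apply_moves:
  rows:
    - [[0.06,0.1,0],[0,0,0],0]
    - [[0.13,0.19,0],[0,0,0],0]
    - [[0.18,0.32,0],[0,0,0],0]
    - [[0.21,0.45,0],[0,0,0],0]
    - [[0.21,0.59,0],[0,0,0],0]
    - [[0.19,0.67,0],[0,0,0],0]
    - [[0.19,0.7,0],[0,0,0],0]
    - [[0.19,0.71,0],[0,0,0],0]
    - [[0.19,0.71,0],[0,0,0],0]

```text
time: 43.95
ee_pos: [0.5661, -0.265, 0.1594]
tcp_rot: [-179.9, 0.1, -179.4]
wrist_force: [-4.5, -0.8, 7.7]
opening: 0.0188
grasp_force: 28.1
```

Aligned. I'll release, retreat up and back, then verify.

>>> apply_moves:
  rows:
    - [[0,0,0],[0,0,0],0.2]
    - [[0,0,0],[0,0,0],0.4]
    - [[0,0,0],[0,0,0],0.5]
    - [[0,0,0],[0,0,0],0.5]
    - [[0,0,-0.4],[0,0,0],0.5]
    - [[0,0,-0.9],[0,0,0],0.5]
    - [[0,0,-1],[0,0,0],0.5]

```text
time: 44.65
ee_pos: [0.5669, -0.2651, 0.264]
tcp_rot: [-179.8, 0.4, -179.4]
wrist_force: [0.3, -0.4, 0.1]
opening: 0.0431
grasp_force: 0.0
```

>>> apply_moves:
  rows:
    - [[-0.3,0,-0.3],[0,0,0],0.5]
    - [[-0.7,0,-0.4],[0,0,0],0.5]
    - [[-0.9,0,-0.4],[0,0,0],0.5]
    - [[-0.9,0,-0.4],[0,0,0],0.5]
    - [[-0.9,0,-0.4],[0,0,0],0.5]

```text
time: 45.15
ee_pos: [0.656, -0.2637, 0.2968]
tcp_rot: [180.0, -0.1, -179.4]
wrist_force: [-1.2, 0.0, -0.4]
opening: 0.0425
grasp_force: 0.0
```

Run:
```python
from h import *
st(); p,d=shot('wrist'); save(p,'w8.png')
for n in('scene','side'):
    pans(n)
W,c=cloud('wrist'); W=W.reshape(-1,3);x,y,z=W.T; c=c.reshape(-1,3).astype(int)
m=(c.max(1)<80)&(z>.097)&(z<.11)&(x>.53)&(x<.65)&(y<-.19)&(y>-.35); P=W[m]; print(m.sum(),P.min(0) if m.any() else '',P.max(0)if m.any() else '')
```

```text
{'time': 45.15, 'q': [-21.902, 28.883, 38.882, 100.081, 0.001, -22.498], 'ee_pos': [0.656, -0.264, 0.297], 'tcp_rot': [179.968, -0.076, -179.403], 'wrist_force': [-1.247, 0.049, -0.399], 'opening': 0.042, 'grasp_force': 0.0}
scene handle 55 ends [ 0.5757 -0.0895] [ 0.6368 -0.0841] ang 5.08 len 0.0614
scene handle 60 ends [0.575  0.0141] [0.6366 0.0157] ang 1.48 len 0.0616
scene handle 60 ends [0.5737 0.1126] [0.6347 0.1125] ang -0.14 len 0.061
side handle 105 ends [ 0.5742 -0.0869] [ 0.6469 -0.0843] ang 2.03 len 0.0728
side handle 120 ends [0.5722 0.0164] [0.6483 0.0176] ang 0.94 len 0.0761
side handle 135 ends [0.5718 0.1137] [0.6548 0.115 ] ang 0.91 len 0.083
56 [ 0.55778805 -0.27297593  0.09971862] [ 0.57534786 -0.25960065  0.10500584]
```

View pics/w8.png

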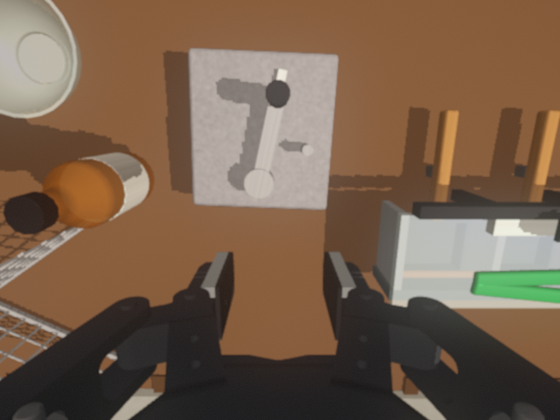

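In the wrist view the lever covers the marker: hub (259,183), knob (278,93), tip (281,72). One numerical check, and hand in if it is fine.

Run:
```python
from h import *
W,p=cloud('wrist'); br=p.min(2)
h=ray('wrist',259,183,.0695)
dk=(p.max(2)<75); dk[:70]=0; dk[112:]=0; dk[:,:262]=0; dk[:,295:]=0
k,lab,s,cen=cv2.connectedComponentsWithStats(dk.astype(np.uint8)); i=1+np.argmax(s[1:,4]); print(s[i],cen[i])
kn=ray('wrist',*cen[i],.100)
piv=np.array([.6437,-.282])
A=lambda q:np.degrees(np.arctan2(*(q[:2]-piv)[::-1]))
print('hub',h,'knob',kn,A(kn), 'from hub', np.degrees(np.arctan2(*(kn-h)[:2][::-1])))
g=p[55:85,265:300].min(2); v,u=np.nonzero(g>195); t=ray('wrist',u.mean()+265,v.mean()+55,.051); print('tip',len(u),t,A(t),np.degrees(np.arctan2(*(t-h)[:2][::-1])))
# arm centreline at z~.067
P=[]
for r in range(115,165,5):
    row=br[r,240:300]; c=np.flatnonzero((row>180))+240; P.append(ray('wrist',c.mean(),r,.067)[:2]) if len(c) else 0
P=np.array(P,np.float32); vx,vy,_,_=cv2.fitLine(P,cv2.DIST_HUBER,0,.01,.01).ravel(); print('arm dir',np.degrees(np.arctan2(vy,vx))%180)
```

```text
[271 103  11   4  14] [276.35714286 105.        ]
hub [ 0.64279241 -0.28143783  0.0695    ] knob [ 0.57441284 -0.26558736  0.1       ] 166.67349172010475 from hub 166.94925219417442
tip 85 [ 0.54487787 -0.26111806  0.051     ] 168.06844192172014 168.2760719187878
arm dir 168.06013
```

```bash
python3 -c "
from workcell import bot; print(bot.job_done())"
```

```text
the job is handed in; nothing more can be done
None
```

The job is handed in; no verdict came back, but my last checks showed all three pans home under the glass, the guard back in its first hole with the pin down, and the heat lever ignited and then set within about 0.2° of the marker.

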